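# Crate the sheep baubles and pin the lid back on

### The arm

A 6-joint arm with a two-finger parallel gripper is mounted at the origin on the work surface. World frame = base frame: x ahead of the robot, y to its left, z up, the work surface at z = 0. Lengths are in m, angles in degrees, forces in N, time in s.
With the tool pointing down it reaches from about 0.4 to 0.825 m from the base axis. Payload 7 kg.
Tool frame: the origin (TCP) lies on the centre line of the jaws, within the pads' length; the fingertips stand 14 mm ahead of it and the grasp point (between the pads) lies 5 mm behind it; z points along the fingers, y is the line along which they close (so a half turn about z gives the same grasp; the last joint's range is limited). The gripper opens to 88 mm and grips with 3 to 60 N. Pads are 19 mm wide; open, the fingers measure 130 mm over their backs; the gripper's body (78 mm by 193 mm) begins 47 mm behind the grasp point.
Start: joints at [-58.149, 20.546, 0.682, 0, -70.136, -16.507], TCP at [0.179, -0.651, 0.241] pointing down, gripper open.
Joint ranges: [-176.03, 176.03], [-82.01, 121.73], [-58.28, 71.71], [-173.87, 95.51], [-174.79, -0.11], [-173.66, 173.66]. Speed limits (degrees/s): [136.94, 136.94, 172.46, 180, 180, 180].

### API

Orientations are given as [roll, pitch, yaw] about the fixed x, y, z axes, in that order (R = Rz(yaw) Ry(pitch) Rx(roll)).
In Python, from plant import r gives the robot as it stands.
- The arm moves only by the tool send_rows, never from a script. Its argument "steps" is a list of rows, each an object with "dp": the shift along the tool's x, y, z in mm, a list of three; "roll": the turn about the tool's z in rad; "jaw": the opening in per cent of the stroke, from 0 (shut) to 100 (fully open). In form: [{"dp": [tx, ty, tz], "roll": roll, "jaw": jaw}, ...]. A call has 1 to 5 rows; each row is the pose to reach, as a shift and turn from the pose commanded when the call began, along the tool's axes at that moment; what a row does not reach only later rows make up. A row lasts 1/8 s, in which the tool goes at most 62.5 mm and 10.7 degrees, less where a joint would pass 70% of its speed; a pose out of reach is approached as far as the arm can. A call with a gripper value outside its range is refused whole. The fingers move at their own pace and stop on an object; "newtons" is the grip in N (left out, the last holds). Time passes only in rows, so rows that repeat a pose let the fingers close. It gives the time, the measured TCP pose, the force, the opening and the grip force at its end, in the units of the state.
- r.get_state(): the state, without advancing time (a new reading comes with each control period).
- r.capture(name): name is "scene" or "top" or "wrist"; returns a dict with "image" (420x560x3 uint8, blue, green, red), "K" (3x3 intrinsics, pixels), "rvec" (rotation vector, rad) and "tvec" (3), from world to camera coordinates, as OpenCV has them. Camera axes: x right, y down, z forward; pixel columns grow to the right and rows downward; lengths in m; the calibration is good to about 2 mm. A picture is of the moment at which its call begins. There is no depth.
- r.close_job(): hands the job in; it is judged then, once.
The state is a dict: "time_s": time; "joints": joint angles; "qd": joint speeds; "joint_torque": joint torques, N m; "tcp_pos": TCP position; "eef_rot": TCP orientation; "contact_force": force on the tool from outside, world axes, zero at the start; "moment": the same for the moment, N m; "gripper_width": finger opening in m; "gripper_force": force on a finger pad.
Only numpy, scipy, OpenCV 4.12 (cv2) and the standard library are available. Lean on these libraries where they do the work, as an engineer would, in place of code of your own. Each camera call takes 0.05 s, during which the arm holds its last target. There are 200 camera calls.

### The job

Stand every sheep bauble from the drying board upright in the crate, one to a cell; they are glass, so do not drop them or knock them over. Draw the crate's lid out from under the brush tray by pressing on its bare front part and pulling it flat along the bench until its handle is well clear of the tray, lay the lid on the crate with its hinge knuckles lined up between the crate's, and then slide the red-handled hinge pin through all five knuckles until its grip is up against the end knuckle, leaving it all in place. Leave the paint pot, the paint jar and the glue bottle where they are.

Things in the scene. Friction and masses are not known exactly. Their poses are not given: they have to be found in the camera images.
- crate: plywood crate with a red band, 162 x 162 x 85 mm, fixed. Origin: centre of its underside, z up, x towards its hinged edge (far from the robot). Walls and floor 9 mm thick; a cross of 4 mm card dividers (tops at z 51 mm) makes four cells 70 mm square, centres at x, y = +/-37 mm, open at the top.
- crate_hinge (a point): middle of the crate's hinge axis, at x 93.5, z 97 mm of the crate; axes as the crate, hinge axis along y. Three brass tube knuckles (bore 16, outside 23, length 24 mm) centred at y = -66, 0, 66 mm: end faces at y = +/-78 mm, their undersides level with the crate's rim (z 85 mm). Bores open at both ends: the pin may enter from either end.
- lid: loose plywood lid, 158 (x) x 160 (y) x 11 mm with the slippery 3 mm runners beneath, 0.24-0.39 kg. Origin: centre of the underside, z up, x to its hinged edge. Starts flat under the tray, hinge at the back; only the bare front 50-70 mm (-x side) shows; pressed there with 10-20 N it slides with the fingers. Laid on the crate: flat on the rim, play 7 mm each way along y, 5 mm towards +x.
- lid_hinge (a point): middle of the lid's hinge axis: x 95.5, z 12 mm from the lid's origin, axes as the lid. Two brass knuckles (bore 16, outside 23, length 28 mm) at y = -33 and 33 mm, which go in the two 42 mm gaps between the crate's three. Coincides with crate_hinge when the lid is rightly laid on.
- lid_handle (a point): top middle of the lid's blue wooden handle rail, 16 mm thick (x), 90 mm long (y), 11 to 35 mm above the lid's underside; 12 mm along x from the lid's origin.
- pin: loose steel hinge pin, 70-110 g: red square grip 19 x 19 x 42 mm, then a round rod 10 mm thick, 164 mm long, last 16 mm tapered to 4 mm. Origin on the axis where grip meets rod; x points to the tip; grip from x = -42 to 0. Starts lying in the tray, tip to the right (-y) and about 4.5 mm lower than the origin. The grip cannot enter the bores and stops on the end knuckle.
- pin_tip (a point): tip of the pin, 164 mm along x from its origin.
- tray: raised wooden brush tray, fixed, 160 (x) x 260 (y) mm. Origin on the bench under its centre, z up; open front faces -x (the robot), front edge at x = -80 mm. Underside at 48, upper face at 58, lip all round up to 68 mm (8 mm thick in front, 10 elsewhere). Below: side walls 240 mm apart inside, back wall at x = 70 mm. The pin lies in it, the lid under it.
- board: fixed drying board, 185 x 185 x 10 mm, origin under its centre; the baubles stand on it.
- pot: bystander: open terracotta-coloured paint pot, 68 mm wide, 45 mm high, origin under its centre.
- jar: bystander: brown paint jar with white cap, 60 mm wide, 80 mm high, origin under its centre.
- glue: bystander: white glue bottle with red cap, 44 mm wide, 120 mm high, origin under its centre.
- sheep1: glass bauble painted as a white sheep (two to four are present): a 56 mm ball with a flattened foot 30 mm wide, standing upright on the board, 60 g. Origin under its foot, z up. On top a brass cap 20 mm thick, 50 to 71 mm above the foot, by which it is picked up; the ball is widest 23.5 mm up.
- sheep2: glass bauble painted as a white sheep (two to four are present): a 56 mm ball with a flattened foot 30 mm wide, standing upright on the board, 60 g. Origin under its foot, z up. On top a brass cap 20 mm thick, 50 to 71 mm above the foot, by which it is picked up; the ball is widest 23.5 mm up.
- sheep3: glass bauble painted as a white sheep (two to four are present): a 56 mm ball with a flattened foot 30 mm wide, standing upright on the board, 60 g. Origin under its foot, z up. On top a brass cap 20 mm thick, 50 to 71 mm above the foot, by which it is picked up; the ball is widest 23.5 mm up.
- sheep4: glass bauble painted as a white sheep (two to four are present): a 56 mm ball with a flattened foot 30 mm wide, standing upright on the board, 60 g. Origin under its foot, z up. On top a brass cap 20 mm thick, 50 to 71 mm above the foot, by which it is picked up; the ball is widest 23.5 mm up.
Things that resemble listed ones, but are neither listed nor needed, are in the scene too. Of the things shaped like the lid, the plywood one is meant. What is shaped like the sheep3 but blue is not meant.

How it is judged (in metres and radians):
On the way, in this order (a step that is already met when the one before it is completed fails the run):
1. the lid has been drawn out flat along the bench until its handle is at least 40 mm in front of the tray's front edge (x of lid_handle in the frame of tray below -0.12 m and height (world z) of lid below 0.006 m and angle between lid's own z axis and vertical below 0.05 rad), for 0.1 s.
2. every bauble stands in the crate and the lid lies flat on the rim, its knuckles within 12 mm of their place between the crate's, let go (x of sheep1 in the frame of crate between -0.072 and 0.072 m and y of sheep1 in the frame of crate between -0.072 and 0.072 m and z of each of sheep1, sheep2, sheep3, sheep4 in the frame of crate below 0.018 m and angle between each of sheep1, sheep2, sheep3, sheep4's own z axis and vertical below 0.35 rad and x of sheep2 in the frame of crate between -0.072 and 0.072 m and y of sheep2 in the frame of crate between -0.072 and 0.072 m and x of sheep3 in the frame of crate between -0.072 and 0.072 m and y of sheep3 in the frame of crate between -0.072 and 0.072 m and x of sheep4 in the frame of crate between -0.072 and 0.072 m and y of sheep4 in the frame of crate between -0.072 and 0.072 m and distance between lid_hinge and crate_hinge below 0.012 m and angle between lid's own z axis and vertical below 0.05 rad and angle between the y axis of lid and the y axis of crate, either way round below 0.12 rad and contact force between the fingers and lid below 0.1 N), for 0.2 s.
3. the pin is through all five knuckles (distance between lid_hinge and crate_hinge below 0.012 m and angle between lid's own z axis and vertical below 0.05 rad and angle between the y axis of lid and the y axis of crate, either way round below 0.12 rad and x of pin_tip in the frame of crate_hinge between -0.0065 and 0.0065 m and z of pin_tip in the frame of crate_hinge between -0.0065 and 0.0065 m and x of pin_tip in the frame of lid_hinge between -0.0065 and 0.0065 m and z of pin_tip in the frame of lid_hinge between -0.0065 and 0.0065 m and x of pin in the frame of crate_hinge between -0.0065 and 0.0065 m and z of pin in the frame of crate_hinge between -0.0065 and 0.0065 m and x of pin in the frame of lid_hinge between -0.0065 and 0.0065 m and z of pin in the frame of lid_hinge between -0.0065 and 0.0065 m and ((y of pin in the frame of crate_hinge between 0.07 and 0.1 m and y of pin_tip in the frame of crate_hinge below -0.06 m) or (y of pin in the frame of crate_hinge between -0.1 and -0.07 m and y of pin_tip in the frame of crate_hinge above 0.06 m))), for 0.1 s.
At the end, for the whole second after the job is handed in: Every bauble stands upright (20 deg) on the crate floor; the lid lies flat (3 deg) on the rim, hinge axes within 12 mm; the pin runs through all five knuckles (within 6.5 mm of both axes, tip past the far end face), its grip within 6 mm of the near end knuckle; all at rest (x of sheep1 in the frame of crate between -0.072 and 0.072 m and y of sheep1 in the frame of crate between -0.072 and 0.072 m and z of each of sheep1, sheep2, sheep3, sheep4 in the frame of crate below 0.018 m and angle between each of sheep1, sheep2, sheep3, sheep4's own z axis and vertical below 0.35 rad and x of sheep2 in the frame of crate between -0.072 and 0.072 m and y of sheep2 in the frame of crate between -0.072 and 0.072 m and x of sheep3 in the frame of crate between -0.072 and 0.072 m and y of sheep3 in the frame of crate between -0.072 and 0.072 m and x of sheep4 in the frame of crate between -0.072 and 0.072 m and y of sheep4 in the frame of crate between -0.072 and 0.072 m and distance between lid_hinge and crate_hinge below 0.012 m and angle between lid's own z axis and vertical below 0.05 rad and angle between the y axis of lid and the y axis of crate, either way round below 0.12 rad and x of pin_tip in the frame of crate_hinge between -0.0065 and 0.0065 m and z of pin_tip in the frame of crate_hinge between -0.0065 and 0.0065 m and x of pin_tip in the frame of lid_hinge between -0.0065 and 0.0065 m and z of pin_tip in the frame of lid_hinge between -0.0065 and 0.0065 m and x of pin in the frame of crate_hinge between -0.0065 and 0.0065 m and z of pin in the frame of crate_hinge between -0.0065 and 0.0065 m and x of pin in the frame of lid_hinge between -0.0065 and 0.0065 m and z of pin in the frame of lid_hinge between -0.0065 and 0.0065 m and ((y of pin in the frame of crate_hinge between 0.07 and 0.084 m and y of pin_tip in the frame of crate_hinge below -0.078 m) or (y of pin in the frame of crate_hinge between -0.084 and -0.07 m and y of pin_tip in the frame of crate_hinge above 0.078 m)) and linear speed of each of sheep1, sheep2, sheep3, sheep4, lid, pin below 0.02 m/s); the robot touches nothing.
It fails at once if the lid is lifted off the bench (by over 15 mm) while its handle is still under the tray or within 30 mm of its front edge (height (world z) of lid between 0.015 and 0.05 m and x of lid_handle in the frame of tray above -0.11 m and y of lid_handle in the frame of tray between -0.12 and 0.12 m).
It fails at once if the pot is shoved more than 30 mm or tipped over (distance of pot from where it was at the start of the episode above 0.03 m or angle between pot's own z axis and vertical above 0.5 rad).
It fails at once if the jar is shoved more than 30 mm or tipped over (distance of jar from where it was at the start of the episode above 0.03 m or angle between jar's own z axis and vertical above 0.5 rad).
It fails at once if the glue is shoved more than 30 mm or tipped over (distance of glue from where it was at the start of the episode above 0.03 m or angle between glue's own z axis and vertical above 0.5 rad).
It fails at once if a bauble is knocked over (tilted past 60 degrees) or dropped (falls free faster than 0.9 m/s, about 40 mm) ((angle between sheep1's own z axis and vertical above 1.05 rad or (linear speed of sheep1 above 0.9 m/s and contact force between the fingers and sheep1 below 0.05 N)) or (angle between sheep2's own z axis and vertical above 1.05 rad or (linear speed of sheep2 above 0.9 m/s and contact force between the fingers and sheep2 below 0.05 N)) or (angle between sheep3's own z axis and vertical above 1.05 rad or (linear speed of sheep3 above 0.9 m/s and contact force between the fingers and sheep3 below 0.05 N)) or (angle between sheep4's own z axis and vertical above 1.05 rad or (linear speed of sheep4 above 0.9 m/s and contact force between the fingers and sheep4 below 0.05 N))).
Of sheep1, sheep2, sheep3, sheep4 only 2 to 4 are there at a start; the rules pass over those that are not, and their reading is None.
At some moment in a run one of lid, pin may be knocked a few centimetres aside while the robot is not near it.
It also fails if it takes over 210 s, if anything falls off the work surface, if the arm or the gripper's body presses on something with over 40 N, if the wrist force passes 120 N, or if a joint passes its speed limit or range.

## Working session

There is one attempt and no reset: what is moved stays moved. The work goes in short steps, Python scripts to look and compute and a tool call to move; the robot and the scene stay as the last step left them, time stands still between calls to the robot, and variables do not carry over. Pictures are saved under pics/ and viewed, at most 14 in all, crops included, and the job is handed in when it is done.

Besides the shell and the picture viewer there is one more tool, called after "Call:" as name(argument=value, ...) on one line, values as JSON. send_rows: Moves the arm, as the interface text tells. Its arguments: {"type":"object","properties":{"steps":{"type":"array","items":{"type":"object","properties":{"dp":{"type":"array","items":{"type":"number"}},"roll":{"type":"number"},"jaw":{"type":"number"}}}},"newtons":{"type":"number"}},"required":["steps"]}

```bash
mkdir -p pics; ls; cat > h.py <<'E'
import numpy as np, cv2
from plant import r
def cap(n,f=None):
    c=r.capture(n); c['image']=np.asarray(c['image'],np.uint8)
    if f: cv2.imwrite('pics/'+f,c['image'])
    return c
def ray(c,uv):
    R,_=cv2.Rodrigues(np.array(c['rvec'],float)); t=np.array(c['tvec'],float).ravel()
    d=R.T@np.linalg.inv(np.array(c['K']))@np.array([uv[0],uv[1],1.]); return -R.T@t,d
def onz(c,uv,z):
    o,d=ray(c,uv); return o+d*(z-o[2])/d[2]
def px(c,P):
    return cv2.projectPoints(np.array(P,float).reshape(-1,1,3),np.array(c['rvec'],float),np.array(c['tvec'],float),np.array(c['K'],float),None)[0].reshape(-1,2)
def tri(c1,p1,c2,p2):
    o1,d1=ray(c1,p1);o2,d2=ray(c2,p2);A=np.c_[d1,-d2];s=np.linalg.lstsq(A,o2-o1,rcond=None)[0]
    a,b=o1+d1*s[0],o2+d2*s[1]; return (a+b)/2,np.linalg.norm(a-b)
def tool(dw):  # world mm shift -> tool axes
    from scipy.spatial.transform import Rotation as Ro
    s=r.get_state(); return Ro.from_euler('xyz',s['eef_rot'],degrees=True).as_matrix().T@np.array(dw)
E
python3 - <<'E'
from h import *
for n in('scene','top'):
    c=cap(n,n+'0.png');o,_=ray(c,(0,0));print(n,o.round(3))
print(r.get_state())
E
```

```text
pics
scene [ 1.384 -0.049  1.021]
top [ 0.41  -0.017  1.173]
{'time_s': 0.1, 'joints': array([-5.81493214e+01,  2.05875344e+01,  6.39063299e-01, -1.78964773e-02,
       -7.01357912e+01, -1.65074857e+01]), 'qd': array([-0.05734445, -0.00825779,  0.0998863 , -0.01975533,  0.08994987,
        0.05923974]), 'joint_torque': array([-1.51791290e-03, -5.84163845e+01,  2.93752581e+01,  7.01562747e+00,
        1.00997166e-02, -4.79220512e-05]), 'tcp_pos': array([ 0.17847802, -0.65054424,  0.23971387]), 'eef_rot': array([ 1.79914430e+02, -7.81328217e-03, -1.64662895e+02]), 'contact_force': array([-0.71352195,  0.12801977, -0.2853221 ]), 'moment': array([ 0.00017656,  0.01181692, -0.04115461]), 'gripper_force': 0.0, 'gripper_width': 0.08760654611245244}
```

View pics/top0.png

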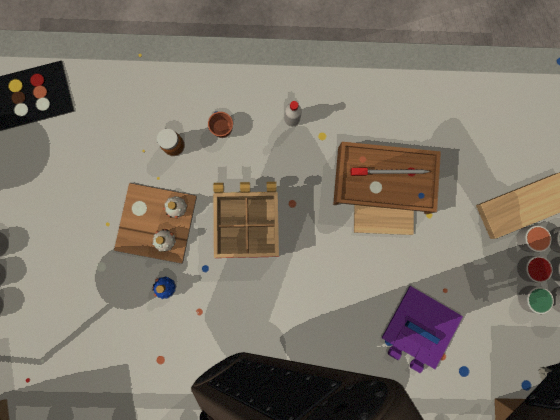

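View pics/scene0.png

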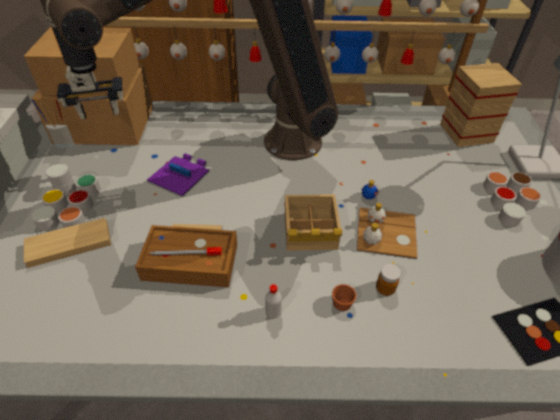

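The top view shows two sheep at (175,206) and (163,240), with the blue decoy at (164,288). The crate is around (246,225) with its hinge side up, the tray is around (388,177) with the pin in it, and the bare lid front is at (384,221). I'll enlarge that region for measurement.

```bash
python3 - <<'E'
from h import *
c=cap('top')
im=c['image'][135:270,110:290]; im2=c['image'][135:270,320:450]
a=cv2.resize(im,None,fx=4.4,fy=4.4,interpolation=cv2.INTER_CUBIC)
cv2.imwrite('pics/c1.png',a)
cv2.imwrite('pics/c2.png',cv2.resize(im2,None,fx=4.4,fy=4.4,interpolation=cv2.INTER_CUBIC))
hsv=cv2.cvtColor(c['image'],cv2.COLOR_BGR2HSV)
for n,uv,z in [('sheepA',(175.5,206),.07),('sheepB',(163,240),.07),('crate',(246.5,225),.085),('tray',(388,176),.068),('lidL',(355,234),.011),('lidR',(413,236),.011),('pot',(220,124),.045),('jar',(170,140),.08),('glue',(294,106),.12),('blue',(163,289),.07)]:
    print(n,onz(c,uv,z).round(3))
E
```

```text
sheepA [0.519 0.23  0.07 ]
sheepB [0.432 0.257 0.07 ]
crate [0.474 0.047 0.085]
tray [ 0.612 -0.315  0.068]
lidL [ 0.462 -0.241  0.011]
lidR [ 0.461 -0.398  0.011]
pot [0.744 0.128 0.045]
jar [0.688 0.25  0.08 ]
glue [ 0.773 -0.064  0.12 ]
blue [0.31  0.251 0.07 ]
```

View pics/c1.png

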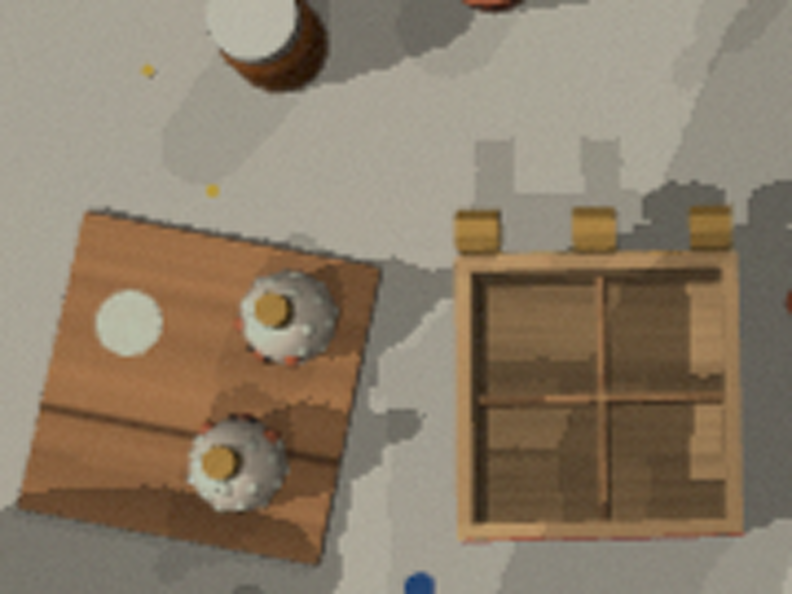

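View pics/c2.png

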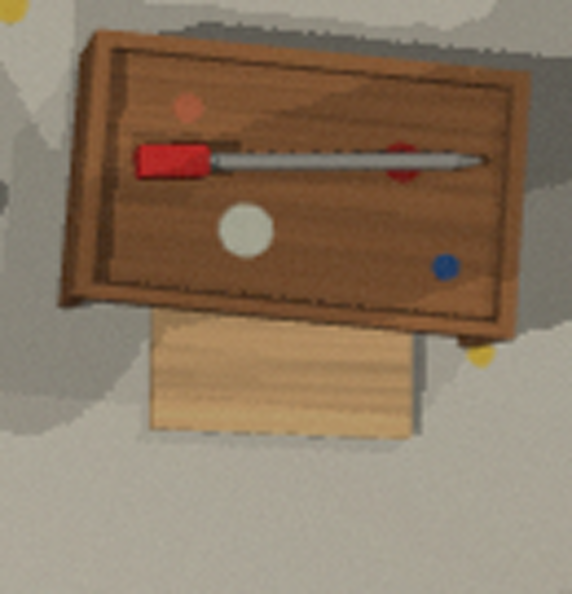

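The first crop gives the sheep caps at (273,310) and (220,462). The crate rim corners are (457,257), (738,250), (742,530), (461,534), and the knuckles run from (478,231) to (711,227). In the second crop the lid's front corners are (151,430) and (412,437), and the pin runs from (137,161) to (487,160).

```bash
python3 - <<'E'
from h import *
c=cap('top'); c2=cap('scene','s1.png')
def P(u,v,z,x0=110): return onz(c,((u+.5)/4.4-.5+x0,(v+.5)/4.4-.5+135),z)
k=[P(457,257,.085),P(738,250,.085),P(742,530,.085),P(461,534,.085)]
print('crate',np.mean(k,0).round(4),[np.linalg.norm(k[i]-k[i-1]).round(4) for i in range(4)])
e=k[0]-k[1]+k[3]-k[2]; print('yaw',np.degrees(np.arctan2(-e[0],e[1])))
for u in((478,231),(594,230),(711,227)): print('kn',P(*u,.1).round(4))
for u in((273,310),(220,462)): print('cap',P(*u,.081).round(4), px(c2,P(*u,.081)))
t=[P(*q,.068,320) for q in((97,32),(530,70),(515,340),(65,298))]
print('tray',np.mean(t,0).round(4),[q.round(3) for q in t])
l=[P(*q,.011,320) for q in((151,430),(412,437))];d=l[0]-l[1];print('lid',l,np.linalg.norm(d),np.degrees(np.arctan2(-d[0],d[1])))
for u in((137,161,.0675),(211,161,.0675),(487,160,.063)): print('pin',P(*u,320).round(4))
# caps in scene by colour
h=cv2.cvtColor(c2['image'],cv2.COLOR_BGR2HSV)
m=cv2.inRange(h,(15,120,60),(35,255,255)); m[:,:355]=0;m[:190]=0;m[260:]=0;m[:,400:]=0
n,_,st,ce=cv2.connectedComponentsWithStats(m)
for i in range(1,n):
  if st[i,4]>8: print(st[i,4],ce[i])
E
```

```text
crate [0.4778 0.0487 0.085 ] [np.float64(0.1581), np.float64(0.1613), np.float64(0.1603), np.float64(0.159)]
yaw 2.6047167196291983
kn [0.5663 0.1196 0.1   ]
kn [0.5687 0.054  0.1   ]
kn [ 0.5722 -0.0123  0.1   ]
cap [0.5202 0.2374 0.081 ] [[373.88849802 225.20732145]]
cap [0.4326 0.2631 0.081 ] [[378.08480891 204.90638093]]
tray [ 0.611  -0.3152  0.068 ] [array([ 0.699, -0.193,  0.068]), array([ 0.684, -0.451,  0.068]), array([ 0.522, -0.441,  0.068]), array([ 0.54 , -0.176,  0.068])]
lid [array([ 0.4664889 , -0.23777911,  0.011     ]), array([ 0.46626571, -0.39839403,  0.011     ])] 0.16061507259423166 -0.07961819560831809
pin [ 0.6221 -0.2175  0.0675]
pin [ 0.6234 -0.2613  0.0675]
pin [ 0.6295 -0.4271  0.063 ]
35 [378.2        205.68571429]
1159 [381.04831752 233.41328732]
```

Call:
send_rows(steps=[{"dp": [-48,29,0],"roll": 0.13,"jaw": 50},{"dp": [-98,60,0],"roll": 0.268,"jaw": 50},{"dp": [-147,90,0],"roll": 0.268,"jaw": 50},{"dp": [-196,120,0],"roll": 0.268,"jaw": 50},{"dp": [-245,149,0],"roll": 0.268,"jaw": 50}])

```text
time_s: 0.88
tcp_pos: [0.3765, -0.4409, 0.2408]
eef_rot: [-180.0, 0.0, 180.0]
contact_force: [0.4, -0.3, 0.4]
gripper_width: 0.0457
gripper_force: 0.0
```

Call:
send_rows(steps=[{"dp": [-35,37,20],"roll": 0,"jaw": 50},{"dp": [-70,74,40],"roll": 0,"jaw": 50},{"dp": [-105,111,65],"roll": 0,"jaw": 50},{"dp": [-115,123,115],"roll": 0,"jaw": 50},{"dp": [-115,123,170],"roll": 0,"jaw": 50}])

```text
time_s: 1.5
tcp_pos: [0.4922, -0.3183, 0.07]
eef_rot: [-180.0, 0.1, -179.9]
contact_force: [-0.1, -0.2, -0.2]
gripper_width: 0.0438
gripper_force: 0.0
```

Call:
send_rows(steps=[{"dp": [0,0,15],"roll": 0,"jaw": 50},{"dp": [0,0,30],"roll": 0,"jaw": 50},{"dp": [0,0,38],"roll": 0,"jaw": 50},{"dp": [0,0,42],"roll": 0,"jaw": 50},{"dp": [0,0,42],"roll": 0,"jaw": 50}])

```text
time_s: 2.12
tcp_pos: [0.4908, -0.3197, 0.0292]
eef_rot: [-180.0, 0.1, 180.0]
contact_force: [-0.3, 0.6, -1.0]
gripper_width: 0.0436
gripper_force: 0.0
```

Call:
send_rows(steps=[{"dp": [0,0,3],"roll": 0,"jaw": 50},{"dp": [0,0,5],"roll": 0,"jaw": 50},{"dp": [0,0,5],"roll": 0,"jaw": 50}])

```text
time_s: 2.5
tcp_pos: [0.4909, -0.3196, 0.0253]
eef_rot: [-180.0, 0.1, -180.0]
contact_force: [-3.7, 2.2, 14.2]
gripper_width: 0.0439
gripper_force: 6.9
```

Call:
send_rows(steps=[{"dp": [6,0,0],"roll": 0,"jaw": 50},{"dp": [16,0,0],"roll": 0,"jaw": 50},{"dp": [28,0,0],"roll": 0,"jaw": 50},{"dp": [40,0,0],"roll": 0,"jaw": 50},{"dp": [50,0,0],"roll": 0,"jaw": 50}])

```text
time_s: 3.12
tcp_pos: [0.4432, -0.3203, 0.0253]
eef_rot: [-179.9, 0.3, -180.0]
contact_force: [4.0, 0.1, 6.6]
gripper_width: 0.0441
gripper_force: 3.2
```

```bash
python3 - <<'E'
from h import *
c=cap('top')
cv2.imwrite('pics/l1.png',cv2.resize(c['image'][135:295,300:480],None,fx=3.3,fy=3.3,interpolation=cv2.INTER_CUBIC))
E
```

```text
(no output)
```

View pics/l1.png

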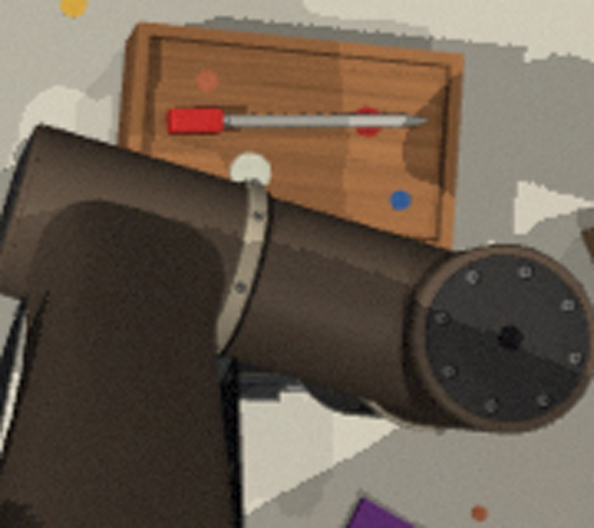

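The arm hides the lid in this view and the press force has dropped to 6.6 N. I'll press a little harder and keep pulling.

Call:
send_rows(steps=[{"dp": [0,0,1.5],"roll": 0,"jaw": 50},{"dp": [8,0,2],"roll": 0,"jaw": 50},{"dp": [18,0,2],"roll": 0,"jaw": 50},{"dp": [28,0,2],"roll": 0,"jaw": 50},{"dp": [38,0,2],"roll": 0,"jaw": 50}])

```text
time_s: 3.8
tcp_pos: [0.4092, -0.3216, 0.0253]
eef_rot: [-179.7, 0.7, -179.9]
contact_force: [8.3, -0.2, 17.0]
gripper_width: 0.044
gripper_force: 8.3
```

Call:
send_rows(steps=[{"dp": [10,0,0.5],"roll": 0,"jaw": 50},{"dp": [20,0,0.5],"roll": 0,"jaw": 50},{"dp": [26,0,0.5],"roll": 0,"jaw": 50},{"dp": [26,0,0.5],"roll": 0,"jaw": 50}])

```text
time_s: 4.3
tcp_pos: [0.3835, -0.3221, 0.0252]
eef_rot: [-179.7, 0.8, -179.9]
contact_force: [7.5, -0.9, 22.4]
gripper_width: 0.0439
gripper_force: 11.2
```

```bash
python3 - <<'E'
from h import *
a=cap('scene')['image'];b=cap('wrist')['image']
cv2.imwrite('pics/l2.png',np.hstack([cv2.resize(a[130:300,60:260],(400,340)),cv2.resize(b,(400,340))]))
E
```

```text
(no output)
```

View pics/l2.png

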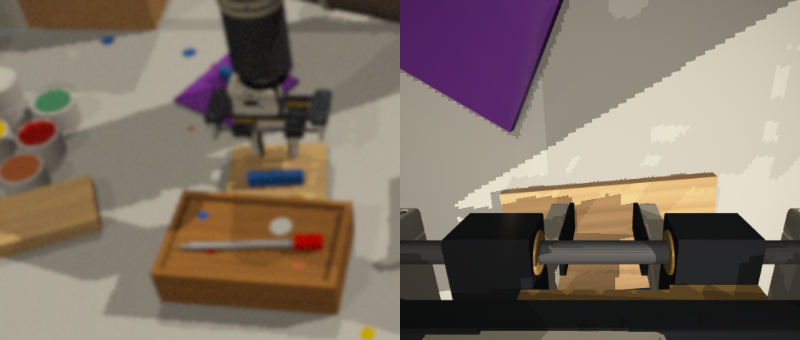

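The scene view shows the lid following, with the blue handle now clear in front of the tray at crop (275,178). Next I measure the handle's position.

```bash
python3 - <<'E'
from h import *
c=cap('scene');h=cv2.cvtColor(c['image'],cv2.COLOR_BGR2HSV)
m=cv2.inRange(h,(100,120,30),(125,255,255)); m[:,:170]=0;m[:,240:]=0;m[:205]=0;m[230:]=0
v,u=np.nonzero(m);print(len(u),onz(c,(u.mean(),v.mean()),.028).round(4))
l,rr=u.argmin(),u.argmax();print(onz(c,(u[l],v[l]),.028).round(4),onz(c,(u[rr],v[rr]),.028).round(4))
E
```

```text
156 [ 0.4546 -0.3135  0.028 ]
[ 0.4489 -0.3565  0.028 ] [ 0.4426 -0.2734  0.028 ]
```

Handle sits at about x 0.45, more than 40 mm clear of the tray's front edge. Next, sheep A.

Call:
send_rows(steps=[{"dp": [0,0,-20],"roll": 0,"jaw": 50},{"dp": [0,0,-75],"roll": 0,"jaw": 50},{"dp": [-15,30,-120],"roll": 0,"jaw": 50},{"dp": [-30,85,-135],"roll": 0,"jaw": 50},{"dp": [-45,140,-135],"roll": 0,"jaw": 50}])

```text
time_s: 5.08
tcp_pos: [0.4225, -0.1782, 0.1579]
eef_rot: [-180.0, 0.2, 179.9]
contact_force: [0.6, -0.8, -0.5]
gripper_width: 0.044
gripper_force: 0.0
```

Call:
send_rows(steps=[{"dp": [-14,55,0],"roll": 0,"jaw": 50},{"dp": [-28,110,0],"roll": 0,"jaw": 50},{"dp": [-42,165,0],"roll": 0,"jaw": 50},{"dp": [-56,220,0],"roll": 0,"jaw": 50},{"dp": [-70,275,0],"roll": 0,"jaw": 50}])

```text
time_s: 5.7
tcp_pos: [0.4916, 0.0975, 0.1564]
eef_rot: [180.0, 0.0, -180.0]
contact_force: [0.7, -0.4, -0.4]
gripper_width: 0.0437
gripper_force: 0.0
```

Call:
send_rows(steps=[{"dp": [-8,50,0],"roll": 0,"jaw": 50},{"dp": [-16,100,0],"roll": 0,"jaw": 50},{"dp": [-24,144,0],"roll": 0,"jaw": 50},{"dp": [-24,144,0],"roll": 0,"jaw": 50},{"dp": [-24,144,0],"roll": 0,"jaw": 50}])

```text
time_s: 6.32
tcp_pos: [0.5151, 0.2392, 0.1557]
eef_rot: [-180.0, -0.0, -180.0]
contact_force: [-0.2, 0.3, 0.3]
gripper_width: 0.0441
gripper_force: 0.0
```

```bash
python3 - <<'E'
from h import *
s=r.get_state();print(s['joints'].round(1),s['tcp_pos'].round(4),s['eef_rot'].round(2))
c=cap('wrist','w1.png');print(px(c,[[.5202,.2374,.081],[.4326,.2631,.081]]))
h=cv2.cvtColor(c['image'],cv2.COLOR_BGR2HSV)
m=cv2.inRange(h,(12,120,70),(35,255,255))
n,_,st,ce=cv2.connectedComponentsWithStats(m)
for i in range(1,n):
  if st[i,4]>80: print(st[i],ce[i].round(1))
E
```

```text
[  44.6   14.6  -19.7   -0.   -55.8 -134.6] [0.5151 0.2392 0.1557] [-1.7997e+02 -4.0000e-02 -1.7999e+02]
[[282.11827862 233.66656204]
 [321.83868301 106.68663746]]
[  238    28   246   235 33572] [359.4 144.3]
[    0    34   181   263 28218] [ 81.3 161.2]
[313  89  30  31 737] [327.1 103.9]
[486 146  11  11  99] [490.8 150.9]
[186 285  17  55 524] [192.2 312.4]
[375 286  10  54 233] [380.4 314.8]
[ 165  328  352   43 5952] [345.4 358.9]
```

View pics/w1.png

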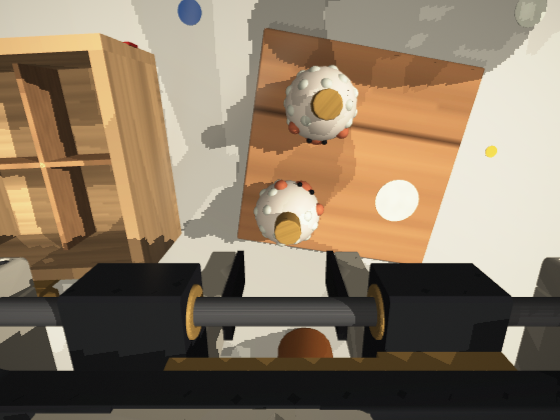

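The wrist view shows sheep cap A at (288,229) and cap B at (328,104), roughly 5 px from where I predicted. I'll refine both positions from this view.

```bash
python3 - <<'E'
from h import *
c=cap('wrist')
for uv in((288,229),(327.5,104)): print(onz(c,uv,.081).round(4))
# crate rim corner near: left outer corners
for uv in((102,37),): print('rim',onz(c,uv,.085).round(4))
cy,sy=np.cos(np.radians(2.6)),np.sin(np.radians(2.6))
print(.4778-.081*cy-.081*sy,.0487-.081*sy+.081*cy)
E
```

```text
[0.5167 0.2412 0.081 ]
[0.4311 0.2663 0.081 ]
rim [0.3932 0.1306 0.085 ]
0.3932089818084825 0.12594221411457834
```

Call:
send_rows(steps=[{"dp": [-3,0,30],"roll": 0,"jaw": 50},{"dp": [-3,0,60],"roll": 0,"jaw": 50},{"dp": [-3,0,80],"roll": 0,"jaw": 50},{"dp": [-3,0,80],"roll": 0,"jaw": 50}], newtons=12)

```text
time_s: 6.92
tcp_pos: [0.5177, 0.2378, 0.075]
eef_rot: [-179.9, -0.1, 179.9]
contact_force: [-0.2, -0.7, 0.9]
gripper_width: 0.0438
gripper_force: 0.0
```

Call:
send_rows(steps=[{"dp": [0,0,0],"roll": 0,"jaw": 35},{"dp": [0,0,0],"roll": 0,"jaw": 25},{"dp": [0,0,0],"roll": 0,"jaw": 10},{"dp": [0,0,0],"roll": 0,"jaw": 10},{"dp": [0,0,0],"roll": 0,"jaw": 10}], newtons=12)

```text
time_s: 7.55
tcp_pos: [0.519, 0.24, 0.0767]
eef_rot: [180.0, 0.1, -180.0]
contact_force: [-0.7, 0.8, 5.1]
gripper_width: 0.0194
gripper_force: 12.0
```

```bash
python3 - <<'E'
from h import *
c=cap('scene');cv2.imwrite('pics/s2.png',cv2.resize(c['image'][170:270,270:430],None,fx=5,fy=5,interpolation=cv2.INTER_CUBIC))
E
```

```text
(no output)
```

View pics/s2.png

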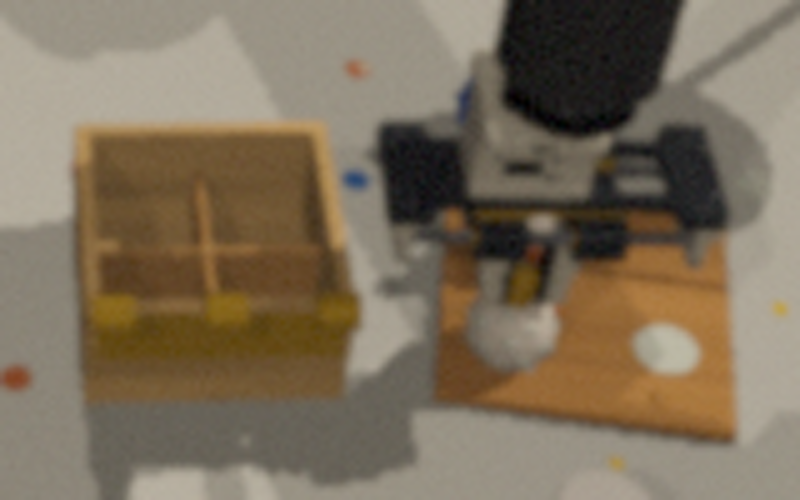

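Sheep A is gripped by its cap, with the opening at 19.4 mm. The scene crop shows the crate's rim corners at (77,128) and (325,124), and the knuckles at (115,310), (227,307), (338,310).

```bash
python3 - <<'E'
from h import *
c=cap('scene')
P=lambda u,v,z: onz(c,((u+.5)/5-.5+270,(v+.5)/5-.5+170),z).round(4)
print(P(77,128,.085),P(325,124,.085)); 
for u in(115,227,338): print(P(u,296,.1085))
t=np.radians(2.6);cy,sy=np.cos(t),np.sin(t)
for x,y in((-81,-81),(-81,81),(93.5,-66),(93.5,0),(93.5,66)): print((.4778+(x*cy-y*sy)/1e3).round(4),(.0487+(x*sy+y*cy)/1e3).round(4))
s=r.get_state();print(s['tcp_pos'])
E
```

```text
[ 0.3992 -0.0319  0.085 ] [0.3917 0.1281 0.085 ]
[ 0.5648 -0.0099  0.1085]
[0.5634 0.0552 0.1085]
[0.562  0.1198 0.1085]
0.4006 -0.0359
0.3932 0.1259
0.5742 -0.013
0.5712 0.0529
0.5682 0.1189
[0.51906427 0.23999709 0.07673849]
```

Call:
send_rows(steps=[{"dp": [0,0,-20],"roll": 0,"jaw": 10},{"dp": [0,0,-55],"roll": 0,"jaw": 10},{"dp": [0,-10,-95],"roll": 0,"jaw": 10},{"dp": [4,-40,-110],"roll": 0,"jaw": 10},{"dp": [6,-80,-110],"roll": 0,"jaw": 10}])

```text
time_s: 8.28
tcp_pos: [0.5127, 0.1596, 0.1873]
eef_rot: [179.9, 0.1, -179.9]
contact_force: [-0.1, -0.7, -0.6]
gripper_width: 0.0194
gripper_force: 12.0
```

Call:
send_rows(steps=[{"dp": [1,-40,0],"roll": 0,"jaw": 10},{"dp": [1,-66,0],"roll": 0,"jaw": 10},{"dp": [1,-73,0],"roll": 0,"jaw": 10},{"dp": [1,-73,0],"roll": 0,"jaw": 10},{"dp": [1,-73,0],"roll": 0,"jaw": 10}])

```text
time_s: 8.9
tcp_pos: [0.5116, 0.0873, 0.1859]
eef_rot: [180.0, -0.0, -180.0]
contact_force: [-0.9, 0.2, -0.2]
gripper_width: 0.0197
gripper_force: 12.0
```

```bash
python3 - <<'E'
from h import *
s=r.get_state();print(s['tcp_pos'],s['gripper_width'])
c=cap('top');cv2.imwrite('pics/t3.png',cv2.resize(c['image'][170:270,190:300],None,fx=5,fy=5,interpolation=cv2.INTER_CUBIC))
E
```

```text
[0.51160087 0.08725255 0.18591531] 0.01965801224232732
```

Call:
send_rows(steps=[{"dp": [0,-1,30],"roll": 0,"jaw": 10},{"dp": [0,-1,60],"roll": 0,"jaw": 10},{"dp": [0,-1,85],"roll": 0,"jaw": 10},{"dp": [0,-1,100],"roll": 0,"jaw": 10},{"dp": [0,-1,105],"roll": 0,"jaw": 10}])

```text
time_s: 9.57
tcp_pos: [0.5113, 0.0858, 0.0804]
eef_rot: [-180.0, -0.1, -180.0]
contact_force: [-1.3, 0.6, -0.9]
gripper_width: 0.0197
gripper_force: 12.0
```

Call:
send_rows(steps=[{"dp": [0,0,2],"roll": 0,"jaw": 10},{"dp": [0,0,4],"roll": 0,"jaw": 10},{"dp": [0,0,4],"roll": 0,"jaw": 10}])

```text
time_s: 9.95
tcp_pos: [0.5118, 0.0857, 0.0775]
eef_rot: [180.0, 0.0, 180.0]
contact_force: [0.1, -0.8, -0.7]
gripper_width: 0.0194
gripper_force: 12.0
```

Lower a touch more to feel the floor, release, then lift.

Call:
send_rows(steps=[{"dp": [0,0,1.5],"roll": 0,"jaw": 10},{"dp": [0,0,1.5],"roll": 0,"jaw": 10},{"dp": [0,0,1.5],"roll": 0,"jaw": 26},{"dp": [0,0,1.5],"roll": 0,"jaw": 32},{"dp": [0,0,1.5],"roll": 0,"jaw": 32}])

```text
time_s: 10.58
tcp_pos: [0.5115, 0.0855, 0.0755]
eef_rot: [-180.0, -0.0, 180.0]
contact_force: [-0.6, -0.1, -0.5]
gripper_width: 0.0278
gripper_force: 0.0
```

Call:
send_rows(steps=[{"dp": [0,0,-10],"roll": 0,"jaw": 32},{"dp": [0,0,-30],"roll": 0,"jaw": 32},{"dp": [0,0,-70],"roll": 0,"jaw": 40},{"dp": [20,40,-85],"roll": 0,"jaw": 50},{"dp": [40,90,-85],"roll": 0,"jaw": 50}])

```text
time_s: 11.2
tcp_pos: [0.472, 0.1765, 0.163]
eef_rot: [179.9, 0.2, 179.9]
contact_force: [1.3, -0.5, -1.1]
gripper_width: 0.0433
gripper_force: 0.0
```

Call:
send_rows(steps=[{"dp": [20,50,0],"roll": 0,"jaw": 50},{"dp": [40,89,0],"roll": 0,"jaw": 50},{"dp": [40,89,0],"roll": 0,"jaw": 50},{"dp": [40,89,0],"roll": 0,"jaw": 50}])

```text
time_s: 11.7
tcp_pos: [0.4315, 0.2646, 0.161]
eef_rot: [180.0, 0.0, -180.0]
contact_force: [-0.5, -0.4, 1.4]
gripper_width: 0.0438
gripper_force: 0.0
```

```bash
python3 - <<'E'
from h import *
s=r.get_state();print(s['tcp_pos'],s['gripper_width'],s['joints'].round(1))
c=cap('wrist');a=cap('scene')['image']
cv2.imwrite('pics/w2.png',np.hstack([cv2.resize(c['image'],(400,300)),cv2.resize(a[170:270,270:430],(400,300))]))
E
```

```text
[0.43145607 0.26458296 0.16096346] 0.043812003817849325 [  53.8    8.6  -26.8    0.   -54.6 -143.8]
```

View pics/w2.png

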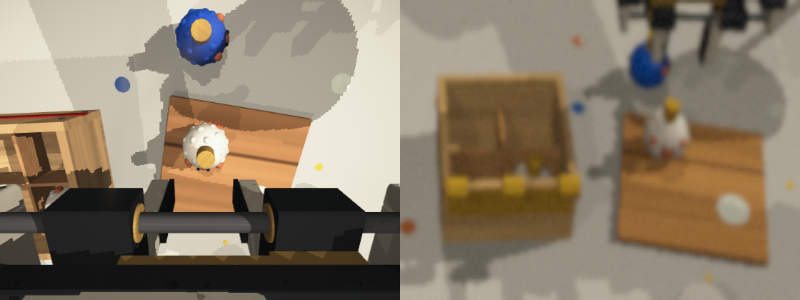

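Sheep A stands in its crate cell, and sheep B's cap is centred below the jaws at wrist (205,157). Picking B.

Call:
send_rows(steps=[{"dp": [0,0,30],"roll": 0,"jaw": 50},{"dp": [-1,0,60],"roll": 0,"jaw": 50},{"dp": [-1,0,80],"roll": 0,"jaw": 50},{"dp": [-1,0,85],"roll": 0,"jaw": 50},{"dp": [-1,0,85],"roll": 0,"jaw": 50}])

```text
time_s: 12.42
tcp_pos: [0.433, 0.2642, 0.0758]
eef_rot: [-180.0, 0.0, 179.9]
contact_force: [0.3, 0.0, 0.3]
gripper_width: 0.0437
gripper_force: 0.0
```

Call:
send_rows(steps=[{"dp": [0,0,0],"roll": 0,"jaw": 35},{"dp": [0,0,0],"roll": 0,"jaw": 25},{"dp": [0,0,0],"roll": 0,"jaw": 10},{"dp": [0,0,0],"roll": 0,"jaw": 10},{"dp": [0,0,0],"roll": 0,"jaw": 10}], newtons=12)

```text
time_s: 13.05
tcp_pos: [0.4328, 0.2649, 0.0759]
eef_rot: [180.0, 0.0, -180.0]
contact_force: [0.8, -0.7, 3.2]
gripper_width: 0.0197
gripper_force: 12.0
```

Call:
send_rows(steps=[{"dp": [0,0,-20],"roll": 0,"jaw": 10},{"dp": [0,0,-55],"roll": 0,"jaw": 10},{"dp": [0,-10,-95],"roll": 0,"jaw": 10},{"dp": [-4,-40,-110],"roll": 0,"jaw": 10},{"dp": [-6,-90,-110],"roll": 0,"jaw": 10}])

```text
time_s: 13.68
tcp_pos: [0.4392, 0.1749, 0.1868]
eef_rot: [179.9, 0.1, -179.9]
contact_force: [0.9, -0.7, -1.6]
gripper_width: 0.0195
gripper_force: 11.9
```

Call:
send_rows(steps=[{"dp": [-2,-50,0],"roll": 0,"jaw": 10},{"dp": [-2,-85,0],"roll": 0,"jaw": 10},{"dp": [-2,-92,0],"roll": 0,"jaw": 10},{"dp": [-2,-92,0],"roll": 0,"jaw": 10},{"dp": [-2,-92,0],"roll": 0,"jaw": 10}])

```text
time_s: 14.3
tcp_pos: [0.4407, 0.0833, 0.1855]
eef_rot: [180.0, -0.0, -180.0]
contact_force: [1.1, 0.3, -1.3]
gripper_width: 0.0196
gripper_force: 11.9
```

Call:
send_rows(steps=[{"dp": [0,0,30],"roll": 0,"jaw": 10},{"dp": [0,0,60],"roll": 0,"jaw": 10},{"dp": [0,0,85],"roll": 0,"jaw": 10},{"dp": [0,0,100],"roll": 0,"jaw": 10},{"dp": [0,0,106],"roll": 0,"jaw": 10}])

```text
time_s: 14.92
tcp_pos: [0.4402, 0.0831, 0.0786]
eef_rot: [-179.9, -0.1, -179.9]
contact_force: [-0.2, 0.4, -1.1]
gripper_width: 0.0195
gripper_force: 11.9
```

Call:
send_rows(steps=[{"dp": [0,0,2.5],"roll": 0,"jaw": 10},{"dp": [0,0,4.5],"roll": 0,"jaw": 10},{"dp": [0,0,4.5],"roll": 0,"jaw": 10}])

```text
time_s: 15.3
tcp_pos: [0.4408, 0.0828, 0.0754]
eef_rot: [180.0, 0.0, 180.0]
contact_force: [0.1, -0.0, -0.5]
gripper_width: 0.0195
gripper_force: 11.9
```

Call:
send_rows(steps=[{"dp": [0,0,0.5],"roll": 0,"jaw": 26},{"dp": [0,0,0.5],"roll": 0,"jaw": 32},{"dp": [0,0,0.5],"roll": 0,"jaw": 32},{"dp": [0,0,-10],"roll": 0,"jaw": 32},{"dp": [0,0,-30],"roll": 0,"jaw": 32}])

```text
time_s: 15.92
tcp_pos: [0.4402, 0.0823, 0.1055]
eef_rot: [-180.0, -0.1, 180.0]
contact_force: [0.1, 0.4, -0.2]
gripper_width: 0.028
gripper_force: 0.0
```

Call:
send_rows(steps=[{"dp": [0,0,-40],"roll": 0,"jaw": 50},{"dp": [0,0,-90],"roll": -0.18,"jaw": 50},{"dp": [0,0,-100],"roll": -0.36,"jaw": 50},{"dp": [0,0,-100],"roll": -0.54,"jaw": 50},{"dp": [0,0,-100],"roll": -0.72,"jaw": 50}])

```text
time_s: 16.55
tcp_pos: [0.4406, 0.0826, 0.2062]
eef_rot: [-180.0, 0.1, -138.4]
contact_force: [0.0, -0.3, -0.4]
gripper_width: 0.044
gripper_force: 0.0
```

Call:
send_rows(steps=[{"dp": [0,0,0],"roll": -0.18,"jaw": 50},{"dp": [0,0,0],"roll": -0.36,"jaw": 50},{"dp": [0,0,0],"roll": -0.54,"jaw": 50},{"dp": [0,0,0],"roll": -0.72,"jaw": 50},{"dp": [0,0,0],"roll": -0.851,"jaw": 50}])

```text
time_s: 17.18
tcp_pos: [0.4405, 0.0825, 0.2059]
eef_rot: [-180.0, 0.0, -89.7]
contact_force: [0.9, -0.0, 0.2]
gripper_width: 0.044
gripper_force: 0.0
```

```bash
python3 - <<'E'
from h import *
s=r.get_state();print(s['tcp_pos'],s['eef_rot'].round(1),s['joints'].round(1))
c=cap('top');a=cap('scene')
cv2.imwrite('pics/t4.png',np.hstack([cv2.resize(c['image'][135:305,320:480],(500,531)),cv2.resize(a['image'][170:270,270:430],(300,531))]))
for n,k in(('top',c),('scene',a)):
  h=cv2.cvtColor(k['image'],cv2.COLOR_BGR2HSV);m=cv2.inRange(h,(100,100,30),(125,255,255))
  if n=='top': m[:225]=0;m[285:]=0;m[:,:340]=0;m[:,440:]=0
  else: m[:,:170]=0;m[:,245:]=0;m[:190]=0;m[235:]=0
  cn=max(cv2.findContours(m,0,1)[0],key=cv2.contourArea);b=cv2.minAreaRect(cn);print(n,b,onz(k,b[0],.035).round(4),onz(k,b[0],.028).round(4))
E
```

```text
[0.44050231 0.08251245 0.20586109] [-180.     0.   -89.7] [ 36.    0.2 -29.6   0.  -60.1 -35.7]
top ((383.933837890625, 237.44166564941406), (5.115019798278809, 34.12092208862305), 86.42366790771484) [ 0.4539 -0.3127  0.035 ] [ 0.4542 -0.3145  0.028 ]
scene ((197.51693725585938, 218.8046112060547), (5.657942295074463, 25.238859176635742), 86.8201675415039) [ 0.4624 -0.31    0.035 ] [ 0.4559 -0.3119  0.028 ]
```

View pics/t4.png

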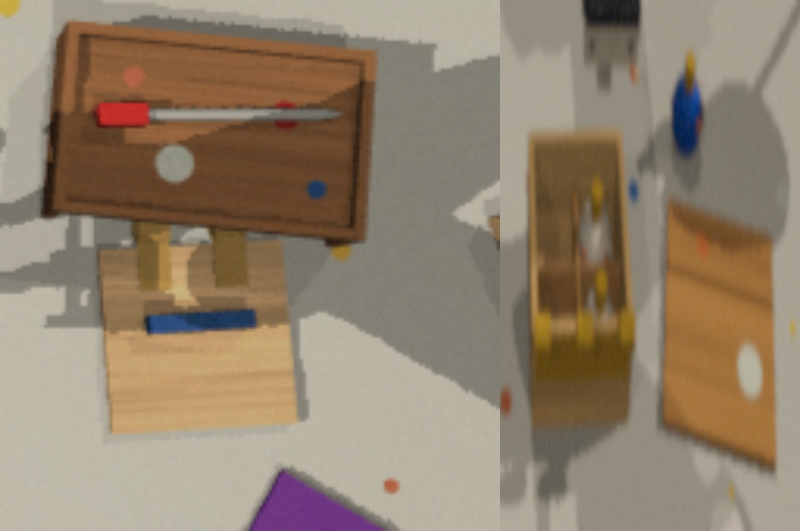

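Both sheep stand in the crate. The lid lies drawn out with a yaw of about +3.3°, its handle at crop (200,321), which I put at (0.455,-0.312). I'll move over the handle.

Call:
send_rows(steps=[{"dp": [50,-2,0],"roll": -0.052,"jaw": 50},{"dp": [105,-4,0],"roll": -0.052,"jaw": 50},{"dp": [160,-6,0],"roll": -0.052,"jaw": 50},{"dp": [215,-8,0],"roll": -0.052,"jaw": 50},{"dp": [270,-10,0],"roll": -0.052,"jaw": 50}])

```text
time_s: 17.9
tcp_pos: [0.4505, -0.1893, 0.2058]
eef_rot: [-179.9, -0.0, -87.2]
contact_force: [1.8, 0.3, 0.1]
gripper_width: 0.0438
gripper_force: 0.0
```

Call:
send_rows(steps=[{"dp": [50,-5,30],"roll": 0,"jaw": 50},{"dp": [100,-8,70],"roll": 0,"jaw": 50},{"dp": [125,-10,100],"roll": 0,"jaw": 50},{"dp": [125,-10,110],"roll": 0,"jaw": 50},{"dp": [125,-10,110],"roll": 0,"jaw": 50}])

```text
time_s: 18.52
tcp_pos: [0.4665, -0.3116, 0.0947]
eef_rot: [179.9, 0.0, -87.1]
contact_force: [-0.0, -0.1, -0.4]
gripper_width: 0.0442
gripper_force: 0.0
```

```bash
python3 - <<'E'
from h import *
s=r.get_state();print(s['tcp_pos'],s['eef_rot'].round(1),s['joints'].round(1))
c=cap('wrist','w3.png')
h=cv2.cvtColor(c['image'],cv2.COLOR_BGR2HSV);m=cv2.inRange(h,(100,100,30),(125,255,255))
for cn in cv2.findContours(m,0,1)[0]:
  if cv2.contourArea(cn)>200: b=cv2.minAreaRect(cn);print(b,onz(c,b[0],.035).round(4))
E
```

```text
[ 0.4665499  -0.31155602  0.09474624] [179.9   0.  -87.1] [-13.7  17.9 -24.4  -0.  -47.7  16.6]
((304.5, 226.5), (127.0, 23.0), 90.0) [ 0.4536 -0.3181  0.035 ]
((106.0, 83.5), (31.0, 30.0), 90.0) [ 0.5755 -0.4014  0.035 ]
```

View pics/w3.png

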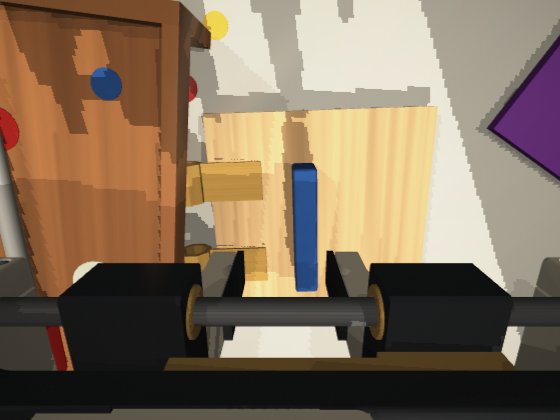

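The wrist view shows the handle vertical at column 305 (rows 165–290), with the jaw midline near column 284. That puts the handle 12 mm towards -x, so I shift, descend and grip.

Call:
send_rows(steps=[{"dp": [0,12,0],"roll": 0,"jaw": 50},{"dp": [0,12,25],"roll": 0,"jaw": 50},{"dp": [0,12,50],"roll": 0,"jaw": 50},{"dp": [0,12,66],"roll": 0,"jaw": 50},{"dp": [0,12,68],"roll": 0,"jaw": 50}])

```text
time_s: 19.2
tcp_pos: [0.4546, -0.312, 0.0268]
eef_rot: [180.0, 0.0, -87.0]
contact_force: [-0.1, 0.1, 0.3]
gripper_width: 0.0437
gripper_force: 0.0
```

Call:
send_rows(steps=[{"dp": [0,0,0],"roll": 0,"jaw": 30},{"dp": [0,0,0],"roll": 0,"jaw": 20},{"dp": [0,0,0],"roll": 0,"jaw": 5},{"dp": [0,0,0],"roll": 0,"jaw": 5},{"dp": [0,0,0],"roll": 0,"jaw": 5}], newtons=40)

```text
time_s: 19.82
tcp_pos: [0.4549, -0.3124, 0.0275]
eef_rot: [180.0, -0.0, -87.0]
contact_force: [-1.9, 0.1, 6.2]
gripper_width: 0.0155
gripper_force: 39.8
```

The lid's knuckles are still just under the tray edge, so I'll drag it flat a little further before lifting.

Call:
send_rows(steps=[{"dp": [-8,10,-1],"roll": 0,"jaw": 5},{"dp": [-20,22,-1],"roll": 0,"jaw": 5},{"dp": [-32,34,-1],"roll": 0,"jaw": 5},{"dp": [-40,42,-1],"roll": 0,"jaw": 5},{"dp": [-40,42,-1],"roll": 0,"jaw": 5}])

```text
time_s: 20.45
tcp_pos: [0.4103, -0.274, 0.0282]
eef_rot: [180.0, 0.0, -87.0]
contact_force: [-0.0, -1.1, -4.5]
gripper_width: 0.0159
gripper_force: 39.8
```

Call:
send_rows(steps=[{"dp": [0,0,-10],"roll": 0,"jaw": 5},{"dp": [0,0,-35],"roll": 0,"jaw": 5},{"dp": [0,0,-70],"roll": 0,"jaw": 5},{"dp": [0,0,-110],"roll": 0,"jaw": 5},{"dp": [0,0,-150],"roll": 0,"jaw": 5}])

```text
time_s: 21.08
tcp_pos: [0.4112, -0.2749, 0.1801]
eef_rot: [-180.0, -0.0, -87.0]
contact_force: [0.6, 0.2, -3.9]
gripper_width: 0.0157
gripper_force: 39.8
```

Call:
send_rows(steps=[{"dp": [-25,-5,-5],"roll": 0,"jaw": 5},{"dp": [-65,-14,-5],"roll": 0,"jaw": 5},{"dp": [-110,-25,-5],"roll": 0,"jaw": 5},{"dp": [-155,-36,-5],"roll": 0,"jaw": 5},{"dp": [-200,-46,-5],"roll": 0,"jaw": 5}])

```text
time_s: 21.7
tcp_pos: [0.4472, -0.0711, 0.184]
eef_rot: [-179.9, 0.0, -87.0]
contact_force: [0.3, -0.1, -3.9]
gripper_width: 0.0157
gripper_force: 39.8
```

Call:
send_rows(steps=[{"dp": [-45,-10,0],"roll": 0,"jaw": 5},{"dp": [-85,-18,0],"roll": 0,"jaw": 5},{"dp": [-112,-22,0],"roll": 0,"jaw": 5},{"dp": [-120,-25,0],"roll": 0,"jaw": 5},{"dp": [-120,-25,0],"roll": 0,"jaw": 5}])

```text
time_s: 22.32
tcp_pos: [0.4655, 0.0488, 0.1833]
eef_rot: [-180.0, -0.0, -87.0]
contact_force: [-0.2, -0.3, -3.5]
gripper_width: 0.0155
gripper_force: 39.8
```

```bash
python3 - <<'E'
from h import *
s=r.get_state();print(s['tcp_pos'],s['eef_rot'].round(1),s['joints'].round(1),s['gripper_width'])
a=cap('scene');b=cap('wrist')
cv2.imwrite('pics/a1.png',np.hstack([cv2.resize(a['image'][110:270,250:400],(400,427)),cv2.resize(b['image'],(400,427))]))
E
```

```text
[0.46553423 0.04876876 0.183328  ] [-180.   -0.  -87.] [ 30.2   3.6 -29.3   0.  -57.1 -27.2] 0.015465881019991155
```

View pics/a1.png

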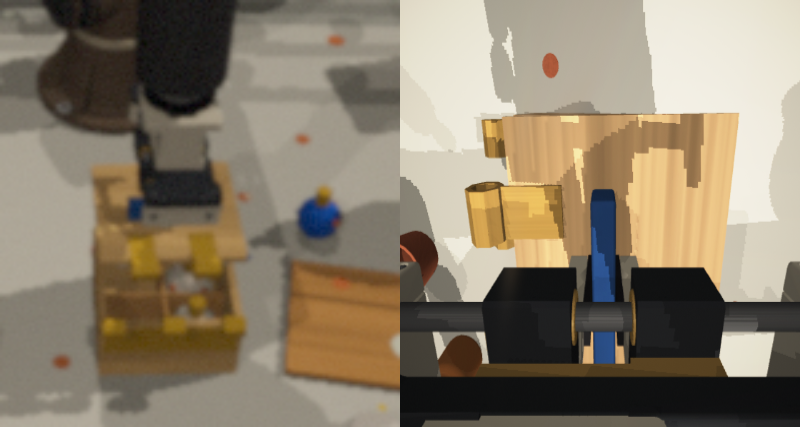

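The lid hangs level. In the wrist view the handle's -y end is at (603,190) and the lid's -y edge at row 113. In the scene view the lid knuckles are at (145,250) and (206,250), with the crate knuckles below at (114,325), (175,325) and (235,325).

```bash
python3 - <<'E'
from h import *
w=cap('wrist');c=cap('scene')
p=onz(w,(284,187),.1913);q=onz(w,(315,111),.167)
print('handle c y',p+[.0024,.045,0],'lid edge->',q+[.0,.080,0])
P=lambda u,v,z: onz(c,(250+(u+.5)*.375-.5,110+(v+.5)*.375-.5),z).round(4)
print('lidkn',P(145,246,.179),P(206,246,.179),'cratekn',[P(u,318,.1085) for u in(114,175,235)])
E
```

```text
handle c y [0.470484   0.04327086 0.1913    ] lid edge-> [0.45510001 0.04679259 0.167     ]
lidkn [0.5247 0.0207 0.179 ] [0.5231 0.086  0.179 ] cratekn [array([ 0.5653, -0.0104,  0.1085]), array([0.5639, 0.0561, 0.1085]), array([0.5625, 0.1216, 0.1085])]
```

Call:
send_rows(steps=[{"dp": [0,-10,0],"roll": 0,"jaw": 5},{"dp": [-1.5,-22,0],"roll": 0,"jaw": 5},{"dp": [-1.5,-22,15],"roll": 0,"jaw": 5},{"dp": [-1.5,-22,32],"roll": 0,"jaw": 5},{"dp": [-1.5,-22,40],"roll": 0,"jaw": 5}])

```text
time_s: 23.15
tcp_pos: [0.4862, 0.0508, 0.1411]
eef_rot: [179.8, -0.1, -87.0]
contact_force: [0.1, -1.1, -3.8]
gripper_width: 0.0159
gripper_force: 39.8
```

Call:
send_rows(steps=[{"dp": [0,0,6],"roll": 0,"jaw": 5},{"dp": [0,0,12],"roll": 0,"jaw": 5},{"dp": [0,0,18],"roll": 0,"jaw": 5},{"dp": [0,0,24],"roll": 0,"jaw": 5},{"dp": [0,0,27],"roll": 0,"jaw": 5}])

```text
time_s: 23.78
tcp_pos: [0.4871, 0.0513, 0.1157]
eef_rot: [180.0, -0.0, -87.0]
contact_force: [0.7, 0.9, -3.1]
gripper_width: 0.0158
gripper_force: 39.8
```

Call:
send_rows(steps=[{"dp": [0,0,2],"roll": 0,"jaw": 5},{"dp": [0,0,3.5],"roll": 0,"jaw": 5},{"dp": [0,0,4],"roll": 0,"jaw": 5},{"dp": [0,0,4],"roll": 0,"jaw": 5}])

```text
time_s: 24.28
tcp_pos: [0.4873, 0.0514, 0.1125]
eef_rot: [-180.0, 0.0, -87.0]
contact_force: [-2.4, -0.6, 3.1]
gripper_width: 0.0162
gripper_force: 39.8
```

```bash
python3 - <<'E'
from h import *
s=r.get_state();print(s['tcp_pos'],s['contact_force'])
a=cap('scene')
cv2.imwrite('pics/a2.png',cv2.resize(a['image'][190:260,270:350],None,fx=8,fy=8,interpolation=cv2.INTER_CUBIC))
E
```

```text
[0.48733439 0.05137554 0.11251027] [-2.3964332  -0.60635178  3.11406994]
```

View pics/a2.png

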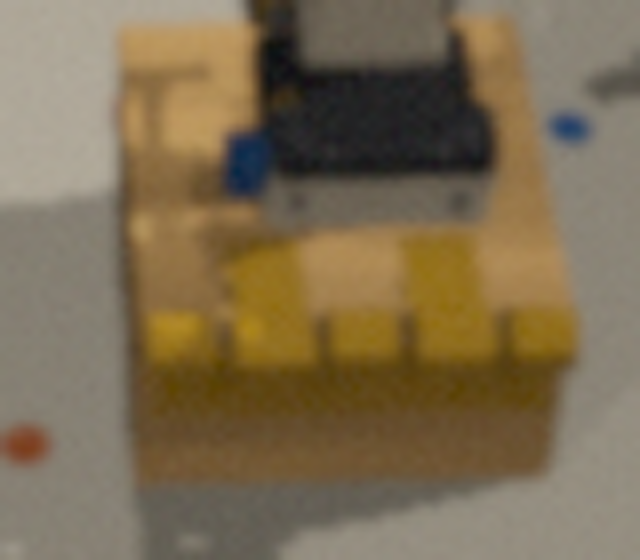

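The lid sits flat, and its two knuckles at (275,330) and (455,330) fall between the crate's at (180,335), (365,335) and (542,335). Releasing it, then measuring the pin.

Call:
send_rows(steps=[{"dp": [0,0,-0.5],"roll": 0,"jaw": 15},{"dp": [0,0,-0.5],"roll": 0,"jaw": 30},{"dp": [0,0,-0.5],"roll": 0,"jaw": 45},{"dp": [0,0,-10],"roll": 0,"jaw": 50},{"dp": [0,0,-40],"roll": 0,"jaw": 50}])

```text
time_s: 24.95
tcp_pos: [0.4864, 0.0509, 0.1519]
eef_rot: [179.8, -0.1, -87.0]
contact_force: [0.9, 0.7, -0.2]
gripper_width: 0.0433
gripper_force: 0.0
```

Call:
send_rows(steps=[{"dp": [0,0,-50],"roll": 0,"jaw": 50},{"dp": [-20,30,-80],"roll": 0,"jaw": 50},{"dp": [-20,70,-80],"roll": 0,"jaw": 50},{"dp": [-20,70,-80],"roll": 0,"jaw": 50}])

```text
time_s: 25.45
tcp_pos: [0.4146, 0.0675, 0.2335]
eef_rot: [-179.9, 0.1, -87.0]
contact_force: [0.5, -0.0, 0.4]
gripper_width: 0.0442
gripper_force: 0.0
```

```bash
cat > pin.py <<'E'
from h import *
def redgrip(c,roi,z):
    h=cv2.cvtColor(c['image'],cv2.COLOR_BGR2HSV);m=cv2.inRange(h,(0,150,90),(8,255,255))|cv2.inRange(h,(172,150,90),(180,255,255))
    k=np.zeros_like(m);x0,y0,x1,y1=roi;k[y0:y1,x0:x1]=m[y0:y1,x0:x1]
    cn=max(cv2.findContours(k,0,1)[0],key=cv2.contourArea);b=cv2.minAreaRect(cn)
    return b,onz(c,b[0],z)
E
python3 - <<'E'
from pin import *
s=r.get_state();print(s['tcp_pos'],s['eef_rot'].round(1))
t=cap('top');a=cap('scene')
b,p=redgrip(t,(335,140,440,215),.077);print('top',b,p.round(4))
b,p=redgrip(a,(130,220,245,290),.077);print('scene',b,p.round(4))
# rod: bright grey pixels in tray
h=cv2.cvtColor(t['image'],cv2.COLOR_BGR2HSV);m=cv2.inRange(h,(0,0,100),(180,60,255));k=0*m;k[150:195,345:436]=m[150:195,345:436]
for cn in cv2.findContours(k,0,1)[0]:
  if cv2.contourArea(cn)>20:
    b=cv2.minAreaRect(cn);print(b); v=cv2.fitLine(cn,2,0,.01,.01).ravel();print(v); bx=cn.reshape(-1,2);l,q=bx[bx[:,0].argmin()],bx[bx[:,0].argmax()];print(onz(t,l,.07).round(4),onz(t,q,.065).round(4))
# lid handle on crate, hinge check
m=cv2.inRange(h,(100,100,30),(125,255,255));k=0*m;k[190:255,205:285]=m[190:255,205:285]
for cn in cv2.findContours(k,0,1)[0]:
  if cv2.contourArea(cn)>30: b=cv2.minAreaRect(cn);print('handle',b,onz(t,b[0],.12).round(4))
E
```

```text
[0.41455831 0.06752401 0.23346814] [-1.799e+02  1.000e-01 -8.700e+01]
top ((357.0, 186.5), (7.0, 16.0), 90.0) [ 0.581  -0.2322  0.077 ]
scene ((217.0, 240.0), (8.0, 14.0), 90.0) [ 0.5852 -0.2299  0.077 ]
((396.0, 187.0), (10.0, 60.0), 90.0)
[9.9996454e-01 8.4215803e-03 3.9384329e+02 1.8684328e+02]
[ 0.5841 -0.2569  0.07  ] [ 0.5865 -0.4147  0.065 ]
handle ((254.5, 218.0), (6.0, 17.0), 90.0) [0.49   0.0262 0.12  ]
```

The pin has been knocked: the red grip is now at about (0.583,-0.231). I'll go above it and refine with the wrist camera.

Call:
send_rows(steps=[{"dp": [46,-23,0],"roll": 0.007,"jaw": 50},{"dp": [96,-48,0],"roll": 0.007,"jaw": 50},{"dp": [148,-74,0],"roll": 0.007,"jaw": 50},{"dp": [200,-99,0],"roll": 0.007,"jaw": 50},{"dp": [250,-124,0],"roll": 0.007,"jaw": 32}])

```text
time_s: 26.18
tcp_pos: [0.5545, -0.1782, 0.2315]
eef_rot: [180.0, -0.0, -87.5]
contact_force: [0.8, 1.8, 0.1]
gripper_width: 0.0384
gripper_force: 0.0
```

Call:
send_rows(steps=[{"dp": [40,-20,20],"roll": 0,"jaw": 32},{"dp": [57,-28,60],"roll": 0,"jaw": 32},{"dp": [57,-28,90],"roll": 0,"jaw": 32},{"dp": [57,-28,90],"roll": 0,"jaw": 32}])

```text
time_s: 26.68
tcp_pos: [0.5822, -0.232, 0.1386]
eef_rot: [179.6, 0.1, -87.5]
contact_force: [-1.0, 0.5, 0.6]
gripper_width: 0.028
gripper_force: 0.0
```

```bash
python3 - <<'E'
from pin import *
s=r.get_state();print(s['tcp_pos'],s['eef_rot'].round(2),s['joints'].round(1))
w=cap('wrist','w5.png')
h=cv2.cvtColor(w['image'],cv2.COLOR_BGR2HSV);m=cv2.inRange(h,(0,150,60),(8,255,255))|cv2.inRange(h,(172,150,60),(180,255,255))
for cn in cv2.findContours(m,0,1)[0]:
  if cv2.contourArea(cn)>100: print(cv2.boundingRect(cn),cv2.minAreaRect(cn),onz(w,cv2.minAreaRect(cn)[0],.077).round(4))
# line edge of grip & rod: grey
m=cv2.inRange(h,(0,0,90),(180,70,255));k=0*m;k[0:230,180:400]=m[0:230,180:400]
for cn in cv2.findContours(k,0,1)[0]:
  if cv2.contourArea(cn)>200: b=cv2.minAreaRect(cn);print('g',b)
print('tcp px at z.077',px(w,[[*s['tcp_pos'][:2],.077]]))
E
```

```text
[ 0.58223814 -0.23198737  0.13863418] [ 1.7963e+02  5.0000e-02 -8.7500e+01] [ -3.9  20.9 -13.   -0.  -56.5   6.4]
(308, 344, 18, 13) ((316.5, 350.0), (12.0, 17.0), 90.0) [ 0.5532 -0.1363  0.077 ]
(274, 201, 29, 64) ((288.0, 232.5), (63.0, 28.0), 90.0) [ 0.5797 -0.2328  0.077 ]
(202, 0, 40, 20) ((221.5, 9.5), (19.0, 39.0), 90.0) [ 0.6226 -0.3638  0.077 ]
g ((374.0, 114.5), (229.0, 50.0), 90.0)
g ((286.5, 102.5), (205.0, 45.0), 90.0)
tcp px at z.077 [[284.26691263 233.51326118]]
```

View pics/w5.png

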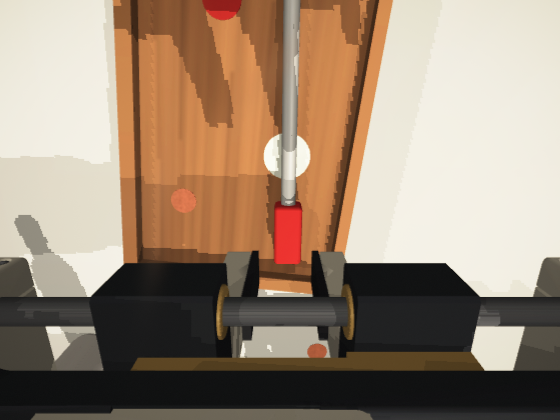

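The wrist view shows the pin's grip at (288,232), almost centred between the jaws and near-parallel to them, with the front lip at about column 340. I'll descend with a narrow opening.

Call:
send_rows(steps=[{"dp": [5,0.5,15],"roll": 0,"jaw": 30},{"dp": [5,0.5,35],"roll": 0,"jaw": 30},{"dp": [5,0.5,50],"roll": 0,"jaw": 30},{"dp": [5,0.5,55],"roll": 0,"jaw": 30},{"dp": [5,0.5,55],"roll": 0,"jaw": 30}])

```text
time_s: 27.35
tcp_pos: [0.5835, -0.2363, 0.0872]
eef_rot: [-180.0, -0.0, -87.4]
contact_force: [-0.1, 0.5, -0.0]
gripper_width: 0.0265
gripper_force: 0.0
```

Call:
send_rows(steps=[{"dp": [0,0,2],"roll": 0,"jaw": 30},{"dp": [0,0,5],"roll": 0,"jaw": 30},{"dp": [0,0,6],"roll": 0,"jaw": 30},{"dp": [0,0,6],"roll": 0,"jaw": 30}])

```text
time_s: 27.85
tcp_pos: [0.5834, -0.2363, 0.081]
eef_rot: [-180.0, -0.0, -87.4]
contact_force: [0.5, -0.8, -0.4]
gripper_width: 0.0266
gripper_force: 0.0
```

Call:
send_rows(steps=[{"dp": [0,0.5,3],"roll": 0,"jaw": 30},{"dp": [0,0.5,3],"roll": 0,"jaw": 20},{"dp": [0,0.5,3],"roll": 0,"jaw": 10},{"dp": [0,0.5,3],"roll": 0,"jaw": 10},{"dp": [0,0.5,3],"roll": 0,"jaw": 10}], newtons=35)

```text
time_s: 28.48
tcp_pos: [0.5828, -0.2363, 0.078]
eef_rot: [180.0, 0.0, -87.4]
contact_force: [0.4, -0.5, -0.2]
gripper_width: 0.0187
gripper_force: 34.8
```

Gripped at 18.7 mm. Next: lift and carry to the left of the crate.

Call:
send_rows(steps=[{"dp": [0,0,-10],"roll": 0,"jaw": 10},{"dp": [0,0,-35],"roll": 0,"jaw": 10},{"dp": [0,0,-75],"roll": 0,"jaw": 10},{"dp": [-10,0,-110],"roll": 0,"jaw": 10},{"dp": [-40,0,-122],"roll": 0,"jaw": 10}])

```text
time_s: 29.1
tcp_pos: [0.5822, -0.197, 0.2036]
eef_rot: [-179.7, -0.1, -87.5]
contact_force: [0.1, 0.5, -0.3]
gripper_width: 0.0184
gripper_force: 34.8
```

Call:
send_rows(steps=[{"dp": [-45,0,0],"roll": 0,"jaw": 10},{"dp": [-95,0,0],"roll": 0,"jaw": 10},{"dp": [-145,0,0],"roll": 0,"jaw": 10},{"dp": [-195,0,0],"roll": 0,"jaw": 10},{"dp": [-245,0,0],"roll": 0,"jaw": 10}])

```text
time_s: 29.72
tcp_pos: [0.5699, 0.05, 0.2011]
eef_rot: [-179.9, 0.0, -87.4]
contact_force: [1.2, 0.5, -0.4]
gripper_width: 0.0186
gripper_force: 34.8
```

Call:
send_rows(steps=[{"dp": [-50,0,0],"roll": 0,"jaw": 10},{"dp": [-100,0,0],"roll": 0,"jaw": 10},{"dp": [-150,0,0],"roll": 0,"jaw": 10},{"dp": [-195,0,0],"roll": 0,"jaw": 10},{"dp": [-235,0,0],"roll": 0,"jaw": 10}])

```text
time_s: 30.35
tcp_pos: [0.5592, 0.285, 0.201]
eef_rot: [-180.0, 0.0, -87.4]
contact_force: [0.6, -0.2, -1.2]
gripper_width: 0.0184
gripper_force: 34.8
```

Call:
send_rows(steps=[{"dp": [-30,0,0],"roll": 0,"jaw": 10},{"dp": [-55,0,0],"roll": 0,"jaw": 10},{"dp": [-62,0,0],"roll": 0,"jaw": 10},{"dp": [-62,0,0],"roll": 0,"jaw": 10},{"dp": [-62,0,0],"roll": 0,"jaw": 10}])

```text
time_s: 30.98
tcp_pos: [0.5568, 0.3442, 0.2001]
eef_rot: [180.0, -0.0, -87.5]
contact_force: [0.3, -0.3, -1.2]
gripper_width: 0.0185
gripper_force: 34.8
```

```bash
python3 - <<'E'
from pin import *
s=r.get_state();print(s['tcp_pos'],s['eef_rot'].round(2),s['joints'].round(1),s['gripper_width'])
t=cap('top','t6.png');a=cap('scene','s6.png')
p=s['tcp_pos'];d=np.array([.0454,-.999,0])
for n,k in(('top',t),('sc',a)): print(n,px(k,[p+d*.017+[0,0,-.010],p+d*.181+[0,0,-.0145],[.5709,.0552,.1085],[.5709-.0454*.078,.0552+.0779,.1085]]).round(1).tolist())
E
```

```text
[0.55676427 0.34423456 0.20014204] [ 1.7999e+02 -1.0000e-02 -8.7470e+01] [ 48.8  20.2  -5.3   0.  -64.5 -46.2] 0.018465268202702417
top [[121.8, 182.6], [194.5, 181.7], [243.9, 185.5], [212.4, 186.0]]
sc [[415.0, 209.2], [356.1, 211.3], [315.1, 230.7], [341.9, 230.3]]
```

Call:
send_rows(steps=[{"dp": [0,0,25],"roll": 0,"jaw": 10},{"dp": [0,0,60],"roll": 0,"jaw": 10},{"dp": [0,0,85],"roll": 0,"jaw": 10},{"dp": [0,0,90.5],"roll": 0,"jaw": 10},{"dp": [0,0,90.5],"roll": 0,"jaw": 10}])

```text
time_s: 31.7
tcp_pos: [0.557, 0.345, 0.1101]
eef_rot: [-180.0, -0.0, -87.4]
contact_force: [0.8, 0.7, -0.8]
gripper_width: 0.0186
gripper_force: 34.8
```

```bash
python3 - <<'E'
from pin import *
s=r.get_state();p=s['tcp_pos'];print(p,s['eef_rot'].round(2))
t=cap('top','t7.png');a=cap('scene','s7.png')
d=np.array([.0454,-.999,0])
O=p+d*.017+[0,0,-.010];T=p+d*.181+[0,0,-.0145]
for n,k,ref in(('top',t,'t6.png'),('sc',a,'s6.png')):
  q=px(k,[O,T,[.5709-.0454*.066,.0552+.0659,.097]]);print(n,q.round(1).tolist())
  df=np.abs(k['image'].astype(int)-cv2.imread('pics/'+ref)).sum(2)
  # vertical profile at columns along the predicted rod
  for f in(.35,.55,.75,.9,1.0):
    c=q[0]+(q[1]-q[0])*f;u=int(round(c[0]));v0=int(round(c[1]))
    print(f,u,v0,k['image'][v0-7:v0+8,u-1:u+2].mean((1)).mean(1).round().astype(int).tolist())
  h=cv2.cvtColor(k['image'],cv2.COLOR_BGR2HSV);m=cv2.inRange(h,(15,130,60),(35,255,255))
  u,v=map(int,q[2]);k2=0*m;k2[v-16:v+16,u-22:u+22]=m[v-16:v+16,u-22:u+22]
  for cn in cv2.findContours(k2,0,1)[0]:
    if cv2.contourArea(cn)>15: print('kn',cv2.boundingRect(cn),cv2.minAreaRect(cn))
E
```

```text
[0.55703908 0.34496426 0.11012045] [-179.98   -0.    -87.43]
top [[134.0, 188.2], [200.6, 187.3], [217.8, 186.6]]
0.35 157 188 [148, 149, 147, 145, 142, 103, 85, 92, 77, 80, 105, 104, 102, 105, 106]
0.55 171 188 [110, 112, 115, 129, 126, 101, 88, 92, 74, 73, 93, 104, 105, 105, 105]
0.75 184 188 [99, 99, 96, 99, 95, 76, 87, 92, 76, 90, 142, 101, 86, 104, 106]
0.9 194 187 [97, 100, 98, 98, 99, 97, 87, 111, 126, 103, 114, 148, 148, 144, 96]
1.0 201 187 [99, 99, 98, 99, 100, 99, 99, 97, 98, 104, 149, 151, 149, 150, 151]
kn (214, 183, 10, 10) ((218.5, 187.5), (9.0, 9.0), 90.0)
kn (226, 182, 12, 20) ((231.5, 191.5), (19.0, 11.0), 90.0)
sc [[407.7, 230.8], [351.9, 232.8], [337.4, 233.0]]
0.35 388 232 [92, 100, 104, 103, 99, 100, 99, 93, 89, 90, 94, 95, 97, 98, 100]
0.55 377 232 [104, 105, 105, 103, 96, 96, 101, 97, 90, 91, 93, 98, 100, 102, 99]
0.75 366 232 [105, 104, 103, 101, 95, 97, 104, 99, 90, 87, 96, 99, 99, 98, 98]
0.9 358 233 [94, 96, 101, 112, 123, 125, 112, 100, 104, 111, 111, 110, 109, 113, 114]
1.0 352 233 [162, 162, 161, 162, 159, 152, 148, 153, 156, 158, 158, 161, 164, 166, 166]
kn (315, 216, 27, 32) ((328.0, 231.5), (31.0, 26.0), 90.0)
```

Call:
send_rows(steps=[{"dp": [8,0,0],"roll": 0,"jaw": 10},{"dp": [18,0,0],"roll": 0,"jaw": 10},{"dp": [26,0,0],"roll": 0,"jaw": 10},{"dp": [32,0,0],"roll": 0,"jaw": 10},{"dp": [37,0,0],"roll": 0,"jaw": 10}])

```text
time_s: 32.42
tcp_pos: [0.5584, 0.3077, 0.1096]
eef_rot: [-180.0, 0.0, -87.4]
contact_force: [0.0, -0.5, -0.7]
gripper_width: 0.0188
gripper_force: 34.8
```

Call:
send_rows(steps=[{"dp": [4,0,0],"roll": 0,"jaw": 10},{"dp": [8,0,0],"roll": 0,"jaw": 10},{"dp": [12,0,0],"roll": 0,"jaw": 10},{"dp": [12,0,0],"roll": 0,"jaw": 10}])

```text
time_s: 32.92
tcp_pos: [0.5588, 0.2959, 0.1095]
eef_rot: [180.0, -0.0, -87.4]
contact_force: [0.1, 0.1, -1.4]
gripper_width: 0.0185
gripper_force: 34.8
```

```bash
python3 - <<'E'
from pin import *
s=r.get_state();print(s['tcp_pos'],s['contact_force'].round(1))
E
```

```text
[0.55880632 0.29591931 0.10951375] [ 0.1  0.1 -1.4]
```

Call:
send_rows(steps=[{"dp": [5,0,0],"roll": 0,"jaw": 10},{"dp": [10,0,0],"roll": 0,"jaw": 10},{"dp": [15,0,0],"roll": 0,"jaw": 10},{"dp": [20,0,0],"roll": 0,"jaw": 10},{"dp": [25,0,0],"roll": 0,"jaw": 10}])

```text
time_s: 33.55
tcp_pos: [0.56, 0.2708, 0.1096]
eef_rot: [-180.0, 0.0, -87.4]
contact_force: [-0.4, -0.7, -0.6]
gripper_width: 0.0184
gripper_force: 34.8
```

Call:
send_rows(steps=[{"dp": [5,0,0],"roll": 0,"jaw": 10},{"dp": [10,0,0],"roll": 0,"jaw": 10},{"dp": [15,0,0],"roll": 0,"jaw": 10},{"dp": [20,0,0],"roll": 0,"jaw": 10},{"dp": [25,0,0],"roll": 0,"jaw": 10}])

```text
time_s: 34.17
tcp_pos: [0.5612, 0.246, 0.1096]
eef_rot: [-180.0, 0.0, -87.4]
contact_force: [1.7, 1.5, -0.9]
gripper_width: 0.0189
gripper_force: 34.8
```

Call:
send_rows(steps=[{"dp": [5,0,0],"roll": 0,"jaw": 10},{"dp": [10,0,0],"roll": 0,"jaw": 10},{"dp": [15,0,0],"roll": 0,"jaw": 10},{"dp": [20,0,0],"roll": 0,"jaw": 10},{"dp": [25,0,0],"roll": 0,"jaw": 10}])

```text
time_s: 34.8
tcp_pos: [0.5622, 0.2209, 0.1095]
eef_rot: [180.0, -0.0, -87.4]
contact_force: [-0.3, -0.3, -1.4]
gripper_width: 0.0185
gripper_force: 34.8
```

```bash
python3 - <<'E'
from pin import *
s=r.get_state();p=s['tcp_pos'];print(p,s['contact_force'].round(1))
t=cap('top','t8.png');a=cap('scene','s8.png')
# bright/grey profile along predicted axis: is rod seen outside beyond / over knuckles?
for n,k in(('top',t),('sc',a)):
  h=cv2.cvtColor(k['image'],cv2.COLOR_BGR2HSV)
  for e in np.arange(.09,-.085,-.012):
    u,v=px(k,[[.5700-.0454*e,.0552+.999*e,.097]])[0].round().astype(int)
    print(n,round(e*1000),(u,v),h[v-5:v+6:2,u].tolist())
E
```

```text
[0.56216044 0.22086975 0.10951142] [-0.3 -0.3 -1.4]
top 90 (np.int64(208), np.int64(187)) [[25, 28, 164], [22, 29, 160], [19, 22, 94], [14, 32, 88], [23, 27, 162], [21, 32, 165]]
top 78 (np.int64(213), np.int64(187)) [[21, 34, 156], [20, 84, 118], [19, 107, 95], [20, 114, 94], [19, 73, 118], [21, 34, 152]]
top 66 (np.int64(218), np.int64(187)) [[20, 63, 105], [19, 151, 91], [20, 155, 107], [19, 159, 96], [20, 144, 83], [18, 145, 65]]
top 54 (np.int64(223), np.int64(187)) [[21, 48, 101], [19, 78, 78], [20, 55, 98], [21, 72, 82], [20, 85, 96], [21, 113, 86]]
top 42 (np.int64(227), np.int64(187)) [[19, 151, 91], [19, 162, 96], [19, 153, 107], [19, 165, 85], [18, 146, 84], [19, 162, 93]]
top 30 (np.int64(232), np.int64(187)) [[19, 149, 91], [19, 149, 101], [19, 154, 106], [19, 161, 81], [19, 143, 84], [19, 158, 103]]
top 18 (np.int64(237), np.int64(187)) [[20, 72, 99], [19, 81, 85], [20, 61, 104], [19, 79, 87], [19, 79, 132], [17, 123, 106]]
top 6 (np.int64(242), np.int64(187)) [[19, 129, 123], [19, 151, 159], [19, 150, 184], [19, 153, 168], [18, 149, 159], [16, 121, 97]]
top -6 (np.int6
[... 2201 characters left out ...]
 [21, 215, 96], [19, 203, 98]]
sc -30 (np.int64(305), np.int64(233)) [[21, 198, 143], [22, 204, 170], [21, 204, 164], [21, 203, 146], [21, 216, 105], [20, 196, 99]]
sc -42 (np.int64(300), np.int64(233)) [[21, 201, 138], [20, 196, 134], [20, 192, 133], [21, 200, 139], [21, 228, 102], [21, 209, 99]]
sc -54 (np.int64(296), np.int64(233)) [[18, 142, 138], [20, 179, 131], [20, 181, 128], [21, 201, 117], [20, 202, 97], [19, 201, 99]]
sc -66 (np.int64(292), np.int64(234)) [[20, 173, 136], [21, 200, 138], [21, 207, 133], [20, 198, 111], [19, 198, 99], [18, 191, 103]]
sc -78 (np.int64(288), np.int64(234)) [[19, 161, 127], [20, 168, 120], [19, 175, 118], [18, 160, 107], [19, 154, 106], [18, 145, 107]]
```

The gaps at η +54 and +18 mm show grey rod, so the pin is running inside the knuckles. Continuing.

Call:
send_rows(steps=[{"dp": [5,0,0],"roll": 0,"jaw": 10},{"dp": [10,0,0],"roll": 0,"jaw": 10},{"dp": [15,0,0],"roll": 0,"jaw": 10},{"dp": [20,0,0],"roll": 0,"jaw": 10},{"dp": [25,0,0],"roll": 0,"jaw": 10}])

```text
time_s: 35.52
tcp_pos: [0.5636, 0.1961, 0.1097]
eef_rot: [-180.0, 0.0, -87.4]
contact_force: [0.8, 0.1, 0.4]
gripper_width: 0.0189
gripper_force: 34.8
```

Call:
send_rows(steps=[{"dp": [5,0,0],"roll": 0,"jaw": 10},{"dp": [10,0,0],"roll": 0,"jaw": 10},{"dp": [15,0,0],"roll": 0,"jaw": 10},{"dp": [20,0,0],"roll": 0,"jaw": 10},{"dp": [25,0,0],"roll": 0,"jaw": 10}])

```text
time_s: 36.15
tcp_pos: [0.5645, 0.171, 0.1096]
eef_rot: [-180.0, 0.0, -87.4]
contact_force: [1.8, 0.5, 0.1]
gripper_width: 0.0191
gripper_force: 34.8
```

Call:
send_rows(steps=[{"dp": [4,0,0],"roll": 0,"jaw": 10},{"dp": [7,0,0],"roll": 0,"jaw": 10},{"dp": [10,0,0],"roll": 0,"jaw": 10},{"dp": [13,0,0],"roll": 0,"jaw": 10},{"dp": [13,0,0],"roll": 0,"jaw": 10}])

```text
time_s: 36.78
tcp_pos: [0.5649, 0.1579, 0.1095]
eef_rot: [180.0, -0.0, -87.4]
contact_force: [2.2, -0.7, 0.1]
gripper_width: 0.0185
gripper_force: 34.8
```

Call:
send_rows(steps=[{"dp": [2,0,0],"roll": 0,"jaw": 10},{"dp": [4,0,0],"roll": 0,"jaw": 10},{"dp": [5,0,0],"roll": 0,"jaw": 10},{"dp": [5,0,0],"roll": 0,"jaw": 10}])

```text
time_s: 37.28
tcp_pos: [0.5652, 0.1531, 0.1095]
eef_rot: [180.0, -0.0, -87.4]
contact_force: [0.7, 0.1, 0.0]
gripper_width: 0.0187
gripper_force: 34.8
```

Call:
send_rows(steps=[{"dp": [1,0,0],"roll": 0,"jaw": 10},{"dp": [2,0,0],"roll": 0,"jaw": 10},{"dp": [2,0,0],"roll": 0,"jaw": 10}])

```text
time_s: 37.65
tcp_pos: [0.5653, 0.1512, 0.1095]
eef_rot: [180.0, -0.0, -87.4]
contact_force: [1.6, -0.5, -0.2]
gripper_width: 0.0186
gripper_force: 34.8
```

Call:
send_rows(steps=[{"dp": [1,0,0],"roll": 0,"jaw": 10},{"dp": [2,0,0],"roll": 0,"jaw": 10},{"dp": [2,0,0],"roll": 0,"jaw": 10}])

```text
time_s: 38.02
tcp_pos: [0.5654, 0.1492, 0.1096]
eef_rot: [180.0, -0.0, -87.4]
contact_force: [0.9, -0.0, -0.4]
gripper_width: 0.0187
gripper_force: 34.8
```

Call:
send_rows(steps=[{"dp": [1,0,0],"roll": 0,"jaw": 10},{"dp": [2,0,0],"roll": 0,"jaw": 10},{"dp": [2,0,0],"roll": 0,"jaw": 10}])

```text
time_s: 38.4
tcp_pos: [0.5655, 0.1485, 0.1096]
eef_rot: [-180.0, 0.1, -87.4]
contact_force: [-1.7, 6.1, -0.2]
gripper_width: 0.0183
gripper_force: 34.8
```

Fy has risen to 6 N, so the grip is against the end knuckle where I expected it. Release, retreat and check.

Call:
send_rows(steps=[{"dp": [-0.5,0,0],"roll": 0,"jaw": 15},{"dp": [-0.5,0,0],"roll": 0,"jaw": 25},{"dp": [-0.5,0,0],"roll": 0,"jaw": 40},{"dp": [-0.5,0,-8],"roll": 0,"jaw": 40},{"dp": [-0.5,0,-30],"roll": 0,"jaw": 40}])

```text
time_s: 39.02
tcp_pos: [0.5649, 0.1472, 0.1393]
eef_rot: [179.9, -0.1, -87.4]
contact_force: [0.1, 0.3, -0.1]
gripper_width: 0.0345
gripper_force: 0.0
```

Call:
send_rows(steps=[{"dp": [0,0,-50],"roll": 0,"jaw": 40},{"dp": [-40,30,-100],"roll": 0,"jaw": 40},{"dp": [-80,70,-110],"roll": 0,"jaw": 40},{"dp": [-130,100,-110],"roll": 0,"jaw": 40},{"dp": [-180,130,-110],"roll": 0,"jaw": 40}])

```text
time_s: 39.65
tcp_pos: [0.4265, 0.3229, 0.251]
eef_rot: [-179.9, 0.1, -87.4]
contact_force: [0.5, 0.6, -0.3]
gripper_width: 0.0354
gripper_force: 0.0
```

```bash
python3 - <<'E'
from pin import *
s=r.get_state();print(s['tcp_pos'],s['contact_force'].round(1))
t=cap('top');a=cap('scene')
u,v=map(int,px(t,[[.5665,.154,.106]])[0]);b,p=redgrip(t,(u-20,v-14,u+20,v+14),.106);print(b,p.round(4))
u,v=map(int,px(a,[[.5665,.154,.1]])[0]);b,p=redgrip(a,(u-20,v-14,u+20,v+14),.1);print(b,p.round(4))
for n,k in(('top',t),('sc',a)):
  h=cv2.cvtColor(k['image'],cv2.COLOR_BGR2HSV)
  for e in (.054,.018,-.018,-.054,-.082,-.09):
    u,v=px(k,[[.5690-.0454*e,.0552+.999*e,.097]])[0].round().astype(int)
    print(n,round(e*1000),(u,v),h[v-4:v+5,u].tolist())
h=cv2.cvtColor(t['image'],cv2.COLOR_BGR2HSV)
m=cv2.inRange(h,(100,100,30),(125,255,255));k=0*m;k[190:255,205:285]=m[190:255,205:285]
for cn in cv2.findContours(k,0,1)[0]:
  if cv2.contourArea(cn)>30: b=cv2.minAreaRect(cn);print('handle',b,onz(t,b[0],.12).round(4))
E
```

```text
[0.42645073 0.3228817  0.25100159] [ 0.5  0.6 -0.3]
((204.5, 187.0), (6.0, 15.0), 90.0) [0.5648 0.1528 0.106 ]
((349.5, 232.0), (6.0, 13.0), 90.0) [0.5661 0.1563 0.1   ]
top 54 (np.int64(223), np.int64(187)) [[18, 71, 90], [19, 70, 88], [20, 73, 91], [23, 52, 98], [21, 48, 101], [19, 75, 82], [19, 87, 82], [19, 97, 97], [19, 82, 100]]
top 18 (np.int64(237), np.int64(187)) [[19, 71, 97], [18, 88, 113], [17, 103, 99], [19, 84, 103], [19, 73, 105], [19, 98, 81], [17, 113, 88], [18, 103, 97], [17, 86, 107]]
top -18 (np.int64(251), np.int64(187)) [[25, 33, 100], [19, 37, 97], [23, 35, 88], [18, 30, 101], [21, 24, 106], [21, 28, 91], [25, 31, 100], [25, 28, 100], [17, 35, 102]]
top -54 (np.int64(266), np.int64(187)) [[20, 75, 98], [19, 92, 100], [20, 84, 106], [20, 73, 115], [17, 52, 99], [21, 56, 87], [23, 46, 99], [22, 47, 103], [21, 44, 98]]
top -82 (np.int64(277), np.int64(186)) [[23, 26, 126], [24, 31, 125], [22, 31, 123], [23, 23, 100], [23, 21, 111], [28, 33, 102], [24, 32, 127], [24, 31, 124], [24, 31, 123]]
top -90 (np.int64(280), np.int64(186)) [[24, 31, 125], [26, 31, 125], [20,
[... 590 characters left out ...]
129, 99], [19, 176, 90], [21, 216, 85]]
sc -54 (np.int64(296), np.int64(233)) [[18, 154, 131], [20, 178, 126], [20, 178, 123], [20, 155, 123], [19, 150, 121], [19, 153, 118], [20, 183, 102], [20, 187, 94], [20, 203, 93]]
sc -82 (np.int64(287), np.int64(233)) [[17, 140, 109], [18, 140, 102], [17, 148, 102], [17, 114, 105], [15, 72, 110], [18, 72, 103], [17, 102, 100], [16, 130, 100], [17, 143, 96]]
sc -90 (np.int64(284), np.int64(233)) [[21, 39, 124], [18, 40, 128], [21, 38, 127], [22, 38, 129], [19, 38, 129], [17, 35, 131], [18, 36, 129], [19, 37, 130], [21, 39, 132]]
handle ((245.01776123046875, 218.53273010253906), (6.063299179077148, 36.11328125), 88.09085083007812) [0.4881 0.0492 0.12  ]
```

```bash
python3 -c "
from plant import r
print(r.close_job())"
```

```text
the job is handed in; nothing more can be done
None
```

Job handed in: both sheep baubles stand in the crate, the lid is on with its knuckles lined up, and the hinge pin is through all five with its grip against the end knuckle; the final images agree, but no verdict came back.

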